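Turn the drip hook into its slot and hang the slide rack to drain

ROBOT

A 6-joint arm with a two-finger parallel gripper is mounted at the origin on a cart in front of the work surface, level with it; the furniture and walls round the work are solid. World frame = base frame: x ahead of the robot, y to its left, z up, the work surface at z = 0. Lengths are in m, angles in rad, forces in N, time in s.
With the tool pointing down it reaches from about 0.25 to 0.725 m from the base axis. Payload 4 kg.
Tool frame: the origin (TCP) lies on the front face of the gripper's body, between the roots of the fingers; the fingertips stand 73 mm ahead of it and the grasp point (between the pads) lies 54 mm ahead of it; z points along the fingers, y is the direction in which the jaws open and shut (so a half turn about z gives the same grasp; the last joint's range is limited). The gripper opens to 85 mm and grips with 20 to 120 N. Pads are 22 mm wide; open, the fingers measure 114 mm over their backs; the gripper's body (76 mm by 85 mm) begins 54 mm behind the grasp point. The pads swing forward as they close: fully open they stand 13 mm farther back than shut.
Start: joints at [1.281, 0.241, 0.005, 1.335, 0, 1.571], TCP at [0.143, 0.479, 0.304] pointing down, gripper open.
Joint ranges: [-2.72, 2.72], [-1.05, 1.87], [-1.09, 1.28], [-1.99, 2.15], [-1.42, 1.44], [-3.14, 3.14]. Speed limits (rad/s): [2.79, 2.79, 3.14, 3.14, 3.14, 3.14].

INTERFACE

Orientations are given as a unit quaternion [x, y, z, w].
In Python, from workcell import sensors, camera, order gives the robot as it stands. The module is installed in compiled form; this text tells all that it offers.
- The arm moves only by the shell command python3 -m inch 'ROWS'. ROWS is JSON, one flat list of numbers, 5 for each row, row after row: the opening, from -1 (shut) to 1 (fully open), then the shift along the tool's x, y, z in mm, then the turn about the tool's z in units of 6 degrees (1.0 is 6 degrees). A call has 1 to 8 rows; each row is the pose to reach, as a shift and turn from the pose commanded when the call began, along the tool's axes at that moment; what a row does not reach only later rows make up. A row lasts 1/10 s, in which the tool goes at most 50 mm and 8.59 degrees, less where a joint would pass 70% of its speed; a pose out of reach is approached as far as the arm can. A call with a gripper value outside its range is refused whole. The fingers move at their own pace and stop on an object; the grip force is fixed at half the most. Time passes only in rows, so rows that repeat a pose let the fingers close. It gives the time, the measured TCP pose, the force and the opening at its end, in the units of the state.
- sensors.get_obs(): the state, without advancing time (a new reading comes with each control period).
- camera(name): name is "scene" or "top"; returns a dict with "pixels" (420x560x3 uint8, red, green, blue), "intrinsics" (3x3 intrinsics, pixels), "extrinsics" (4x4, takes a point from camera to world coordinates). Camera axes: x right, y down, z forward; pixel columns grow to the right and rows downward; lengths in m; the calibration is good to about 2 mm. A picture is of the moment at which its call begins. There is no depth.
- order.job_done(): hands the job in, once; it reports no verdict.
The state is a dict: "clock": time; "joint_pos": joint angles; "joint_vel": joint speeds; "tau": joint torques, N m; "eef_pos": TCP position; "tool_rot": TCP orientation; "ft_force": force on the tool from outside, world axes, zero at the start; "ft_torque": the same for the moment, N m; "grip_width": finger opening in m.
Only numpy, scipy, OpenCV 4.12 (cv2) and the standard library are available. Lean on these libraries where they do the work, as an engineer would, in place of code of your own. Each camera call takes 0.05 s, during which the arm holds its last target.

TASK

The rack of freshly stained slides in the steel rinse dish has to drain over the drip stand's tray. First, with the rack still in its dish, gently push the stand's swivel arm round with shut fingertips, from where it is parked towards the tray, until it drops into the slot of its index collar and goes no further; the collar is clamped at a somewhat different angle each time, so feel for the slot and never force the arm. Then lift the rack by its top tab, keep it upright, bring its eye over the upturned hook, lower it gently until it hangs fully seated with the arm still down in the slot, and let go, leaving the rinse bottle, stain jar and slide box undisturbed.

Things in the scene. Friction and masses are not known exactly. Their poses are not given: they have to be found in the camera images.
- drip_stand: Fixed drip stand. Origin: on the bench under the axis of its 12 mm steel post (top cap at height 222 mm). Steel drip tray as its base, rim 20 mm high, 154 mm wide (y), reaching from 155 mm on the -x side of the post to 45 mm on the +x side. Its -x axis runs out over the middle of the tray.
- drip_hook: Steel swivel arm: level rod 8 mm thick turning about the post. Origin on the post's axis on the rod's centre line; x runs out along the rod, z up. Hub radius 11.5 mm, 20 mm high above origin. Rod bare from 32 to 90 mm out; shoulder 15 mm across from 90 to 95 mm; seat 95 to 114 mm; then the end turns up, tip 123 mm out (127 mm overall), top 15 mm above the centre line.
- rod_push (a point): Point on the bare rod's centre line, 70 mm from the post's axis: push level here, across the rod. Turning takes 1 to 4.5 N. Parked, the arm points 1.0 to 1.6 rad counterclockwise (seen from above) of the stand's -x, so it is turned clockwise. Stop when the push has risen to about 7 N; 14 N is too much.
- collar_top (a point): On the post's axis, top of the aluminium index collar (radius 32 mm, 178 mm high) on which the spring-pressed rod slides. One straight slot across the collar, 10.4 mm wide, 6 mm deep, points within 0.36 rad of the stand's -x, differently each time. The rod drops in by itself if not clamped or held up; the far slot wall then stops it firmly.
- hook_seat (a point): Middle of the hook's seat, on the rod's centre line 105 mm from the post's axis. Height 182 mm while the arm lies on the collar, 176 mm when down in the slot.
- slide_rack: Teal slide rack, 9 slides, 150 to 230 g, loose, upright, 38 (x) x 87 (y) x 175 mm high. Origin: centre of underside, z up. An arch along y (top at 99 mm) carries a strap 8 mm thick (x), 26 mm wide (y). Hang it with its x along the arm, either way round; sideways play is 4 mm.
- rack_eye (a point): Where the rod's centre line lies when seated: 126.4 mm above the rack's underside, centred. The eye is open along the rack's x: 16 mm wide, from 99 mm high to a roof-shaped top (131 mm in the middle, 126 mm at its sides), so the 20 mm high upturned end passes with 5 mm to spare above and below.
- rack_tab (a point): Where to grip the rack: middle of the solid tab above the eye, 155 mm above the underside. Tab 8 mm thick (rack x) x 26 mm wide (rack y), from 134 to 175 mm high. Gripped across its width (y), the fingers stay beside the arm.
- rinse_dish: Steel open dish, 90 mm (x) x 120 mm (y) x 26 mm high, floor 4 mm thick, fixed; the rack stands in it. Origin: centre of its underside.
- rinse_bottle: Bystander: small white bottle, 40 mm wide, 128 mm tall, upright. Origin: centre of its underside.
- stain_jar: Bystander: dark purple stain jar with black lid, 60 mm wide, 130 mm tall, upright. Origin: centre of its underside.
- slide_box: Bystander: dark blue slide box, 130 (x) x 42 (y) x 32 mm. Origin: centre of its underside.
- glass_screen: Fixed upright sheet of clear glass to the left of the work, 6 mm thick, 1.45 m high, 570 mm long (x, from about 0.37 m ahead of the robot to the back). Origin: bottom middle. Solid: keep arm and gripper clear of it.

How it is judged:
On the way:
1. the swivel arm lies down in the collar's slot, the rack still standing in its dish (height (world z) of hook_seat below 0.1785 m and linear speed of drip_hook below 0.02 m/s and horizontal distance between slide_rack and rinse_dish below 0.04 m and contact force between slide_rack and rinse_dish above 0.2 N), for 0.2 s.
At the end, for the whole second after the job is handed in: The arm is down in the slot (seat below height 178.5 mm); the rack hangs on the hook at rest, its eye point within 10 mm of the seat, within 0.12 rad of upright and clear of the stand's tray (height (world z) of hook_seat below 0.1785 m and distance between rack_eye and hook_seat below 0.01 m and angle between slide_rack's own z axis and vertical below 0.12 rad and contact force between slide_rack and drip_hook above 0.8 N and linear speed of slide_rack below 0.03 m/s); the robot touches nothing.
It fails at once if the swivel arm is forced: more than 14 N from the robot or the rack (contact force between drip_hook and the fingers above 14 N or contact force between drip_hook and the arm above 14 N or contact force between drip_hook and slide_rack above 14 N).
It fails at once if the rack is tipped by more than 0.6 rad (angle between slide_rack's own z axis and vertical above 0.6 rad).
It fails at once if the rinse bottle, stain jar or slide box is moved over 30 mm or tipped (distance of any of rinse_bottle, stain_jar, slide_box from where it was at the start of the episode above 0.03 m or angle between any of rinse_bottle, stain_jar, slide_box's own z axis and vertical above 0.35 rad).
It also fails if it takes over 72 s, if anything falls off the work surface, if the arm or the gripper's body presses on something with over 40 N, if the wrist force passes 120 N, or if a joint passes its speed limit or range.

## Working session

There is one attempt and no reset: what is moved stays moved. The work goes in short steps, Python scripts to look and compute and a shell command to move; the robot and the scene stay as the last step left them, time stands still between calls to the robot, and variables do not carry over. Pictures are saved under pics/ and viewed, and the job is handed in when it is done.

```bash
mkdir -p pics; ls; python3 - <<'E'
from workcell import sensors,camera
import cv2,numpy as np
o=sensors.get_obs()
for k,v in o.items(): print(k,np.round(v,4))
for n in("scene","top"):
    c=camera(n); cv2.imwrite(f"pics/{n}0.png",cv2.cvtColor(c["pixels"],cv2.COLOR_RGB2BGR)); print(n,np.round(c["intrinsics"],1).tolist(),np.round(c["extrinsics"],4).tolist())
E
```

```text
pics
clock 0.0
joint_pos [1.281  0.2414 0.0037 1.3352 0.     1.5708]
joint_vel [ 0.0011 -0.001   0.0009 -0.0001 -0.0001 -0.0011]
tau [-1.00000e-04 -3.72316e+01  2.52409e+01  1.68000e-02  2.00000e-04
  0.00000e+00]
eef_pos [0.1427 0.4787 0.303 ]
tool_rot [ 1.444e-01  9.895e-01 -1.000e-03 -2.000e-04]
ft_force [0.4681 0.3906 0.5526]
ft_torque [0.0182 0.0144 0.0524]
grip_width 0.0857
scene [[500.4, 0.0, 274.7], [0.0, 500.4, 213.4], [0.0, 0.0, 1.0]] [[0.9997, -0.0202, 0.0119, 0.4869], [-0.0216, -0.5947, 0.8036, -1.1663], [-0.0092, -0.8037, -0.595, 0.9598], [0.0, 0.0, 0.0, 1.0]]
top [[434.4, 0.0, 275.3], [0.0, 434.4, 216.0], [0.0, 0.0, 1.0]] [[0.0278, -0.9971, 0.0707, 0.4338], [-0.9996, -0.0282, -0.0038, -0.0421], [0.0058, -0.0706, -0.9975, 1.3574], [0.0, 0.0, 0.0, 1.0]]
```

View pics/scene0.png

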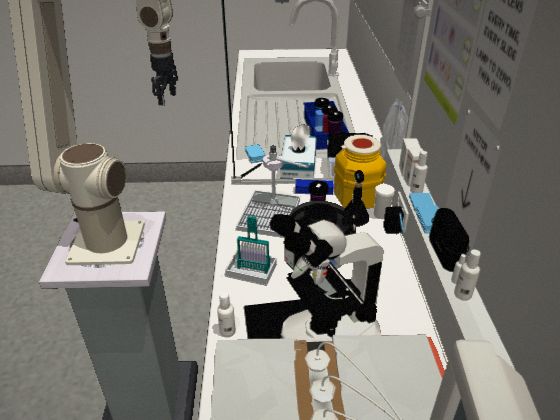

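View pics/top0.png

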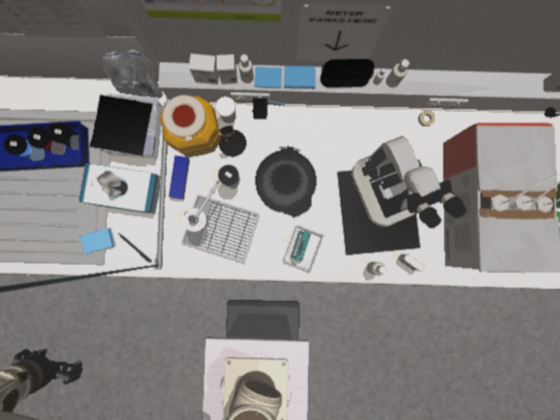

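The top view shows the stand at about (220,228), with the post near (195,222) and the arm pointing up-right towards (215,180). The rack is in its dish at (302,248), the jar at (228,176), the slide box at (179,177) and the bottle at (376,269). I'll zoom in.

```bash
python3 - <<'E'
import cv2
a=cv2.imread("pics/top0.png")[140:290,150:350]; cv2.imwrite("pics/t1.png",cv2.resize(a,None,fx=4,fy=4,interpolation=cv2.INTER_CUBIC))
a=cv2.imread("pics/scene0.png")[130:290,210:350]; cv2.imwrite("pics/s1.png",cv2.resize(a,None,fx=3.75,fy=3.75,interpolation=cv2.INTER_CUBIC))
E
```

```text
(no output)
```

View pics/t1.png

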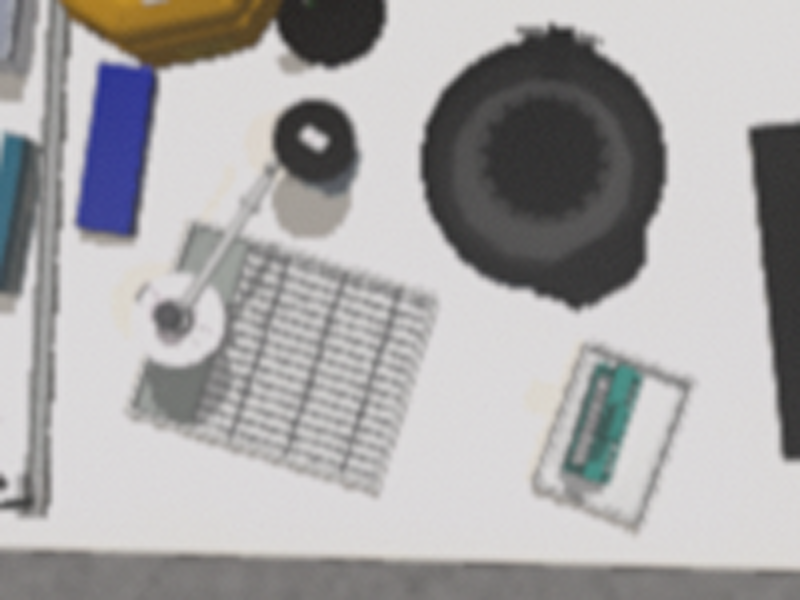

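View pics/s1.png

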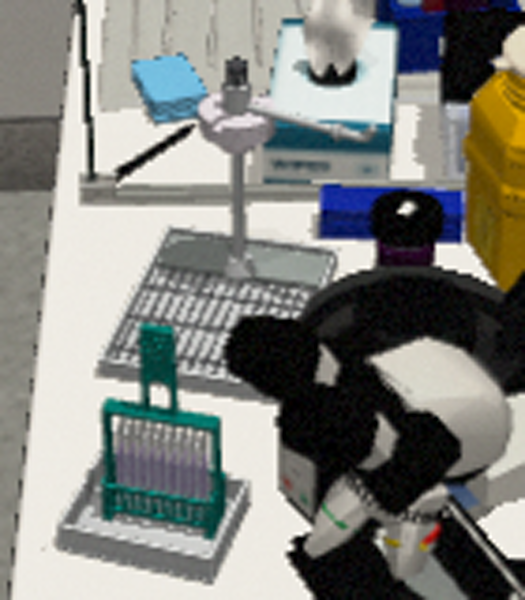

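```bash
cat > h.py <<'E'
import numpy as np,cv2,json
from workcell import sensors,camera
K={'top':np.array([[434.4,0,275.3],[0,434.4,216.0],[0,0,1]]),'scene':np.array([[500.4,0,274.7],[0,500.4,213.4],[0,0,1]])}
E={'scene':np.array([[0.9997,-0.0202,0.0119,0.4869],[-0.0216,-0.5947,0.8036,-1.1663],[-0.0092,-0.8037,-0.595,0.9598],[0,0,0,1]]),
'top':np.array([[0.0278,-0.9971,0.0707,0.4338],[-0.9996,-0.0282,-0.0038,-0.0421],[0.0058,-0.0706,-0.9975,1.3574],[0,0,0,1]])}
def plane(n,u,v,z):
    d=E[n][:3,:3]@np.linalg.inv(K[n])@[u,v,1]; o=E[n][:3,3]; return (o+d*(z-o[2])/d[2])
def proj(n,p):
    q=np.linalg.inv(E[n])@np.r_[p,1]; q=K[n]@q[:3]; return q[:2]/q[2]
def snap(n,f):
    c=camera(n); b=cv2.cvtColor(c["pixels"],cv2.COLOR_RGB2BGR); cv2.imwrite(f,b); return b
E
python3 - <<'E'
from h import *
T=lambda x,y,z:np.round(plane('top',(x+.5)/4-.5+150,(y+.5)/4-.5+140,z),4)
S=lambda x,y,z:np.round(plane('scene',(x+.5)/3.75-.5+210,(y+.5)/3.75-.5+130,z),4)
print('tray corners', [T(*p,.02)[:2].tolist() for p in((192,223),(438,297),(380,494),(130,413))])
print('cap',T(172,318,.222),S(237,60,.222))
print('hub->tip',T(190,303,.188),T(272,172,.188),'tip top .197',T(280,165,.197), 'scene tip',S(372,133,.197))
print('dish rim',[T(*p,.026)[:2].tolist() for p in((588,342),(692,380),(638,530),(535,488))])
print('jar lid',T(315,140,.13)); print('box',[T(*p,.032)[:2].tolist() for p in((100,65),(157,68),(130,235),(80,230))])
print('rack tab top scene', [S(*p,.179)[:2].tolist() for p in((140,326),(172,326))])
b=cv2.imread('pics/top0.png');h=cv2.cvtColor(b,cv2.COLOR_BGR2HSV)
m=cv2.inRange(h,(75,90,60),(95,255,255)); m[:, :280]=0; m[:,330:]=0
ys,xs=np.where(m); print(cv2.minAreaRect(np.c_[xs,ys].astype(np.float32)))
print('glass foot',T(60,100,0),T(40,510,0))
E
```

```text
tray corners [[0.5858, 0.1948], [0.5338, 0.0029], [0.3814, 0.0427], [0.4379, 0.2364]]
cap [0.5    0.1695 0.222 ] [0.5035 0.1757 0.222 ]
hub->tip [0.5124 0.1642 0.188 ] [0.603  0.1123 0.188 ] tip top .197 [0.6066 0.1059 0.197 ] scene tip [0.6077 0.0993 0.197 ]
dish rim [[0.5019, -0.1134], [0.475, -0.1938], [0.3597, -0.1549], [0.3894, -0.0757]]
jar lid [0.6352 0.0902 0.13  ]
box [[0.7048, 0.2685], [0.7038, 0.2245], [0.5738, 0.2397], [0.5766, 0.2781]]
rack tab top scene [[0.4301, -0.1232], [0.4523, -0.1239]]
((302.3271789550781, 245.44960021972656), (5.679999828338623, 28.440000534057617), 16.260204315185547)
glass foot [0.6826 0.3062 0.    ] [0.361 0.307 0.   ]
```

```bash
python3 - <<'E'
from h import *
for n,f in(('top','ct'),('scene','cs')):
    u,v=proj(n,np.array([.501,.172,.178])); print(n,u,v)
    ims=[camera(n)["pixels"].astype(float) for _ in range(4)]
    b=np.mean(ims,0)[...,::-1]
    x0,y0=int(u)-22,int(v)-20
    a=b[y0:y0+40,x0:x0+46]; print(x0,y0)
    a=np.clip((a-90)*255/165,0,255).astype(np.uint8)
    cv2.imwrite(f'pics/{f}.png',cv2.resize(a,None,fx=14,fy=14,interpolation=cv2.INTER_CUBIC))
E
```

```text
top 194.71754193635556 219.75162651824493
172 199
scene 272.2218090279031 158.86554619962592
250 138
```

View pics/ct.png

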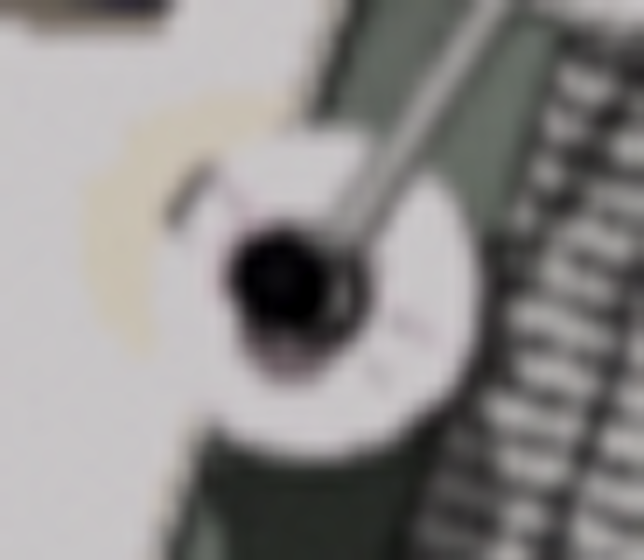

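View pics/cs.png

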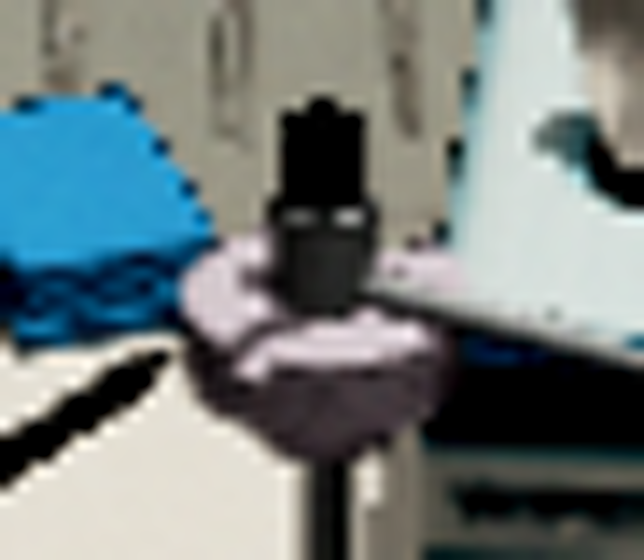

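```bash
cat >> h.py <<'E'
def goto(x,y,z,xang,frm=None):
    """print local shift (mm) and turn units from the measured pose; xang = desired tool-x heading deg"""
    from scipy.spatial.transform import Rotation as R
    o=sensors.get_obs(); r=R.from_quat(o["tool_rot"]).as_matrix()
    d=r.T@(np.array([x,y,z])-o["eef_pos"])*1000
    cur=np.degrees(np.arctan2(r[1,0],r[0,0])); t=-((xang-cur+180)%360-180)/6
    print('shift',np.round(d,1),'turn',round(t,2),'cur xang',round(cur,2),'j6',np.round(o['joint_pos'][5],2),'F',np.round(o['ft_force'],2),'pos',np.round(o['eef_pos'],4),'t',o['clock'])
E
python3 -c "
from h import *
goto(.22,.2,.36,237.3)"
```

```text
shift [-153.7 -245.5  -56.1] turn -12.32 cur xang 163.4 j6 1.57 F [0.4  0.12 0.13] pos [0.1429 0.4791 0.3039] t 0.5
```

```bash
python3 -m inch '[-1,-22,-35,-8,-1.3, -1,-44,-70,-16,-2.6, -1,-66,-105,-24,-3.9, -1,-88,-140,-32,-5.2, -1,-110,-175,-40,-6.5, -1,-132,-210,-48,-7.8, -1,-153.7,-245.5,-56,-9.1, -1,-153.7,-245.5,-56,-10.4]'; python3 -c "
from h import *
goto(.5745,.1569,.36,237.3)"
```

```text
clock: 1.3
eef_pos: [0.2203, 0.1975, 0.3609]
tool_rot: [-0.383, 0.924, -0.0, 0.001]
ft_force: [-0.5, 0.3, 1.0]
grip_width: 0.0002
shift [-221.4 -279.4    1.6] turn -2.04 cur xang -134.93 j6 -0.06 F [-0.53  0.31  1.01] pos [0.2203 0.1975 0.3609] t 1.3
```

```bash
python3 -m inch '[-1,-28,-35,0,-0.5, -1,-56,-70,0,-1, -1,-84,-105,0,-1.5, -1,-112,-140,0,-2, -1,-140,-175,0,-2, -1,-168,-210,0,-2, -1,-195,-245,0,-2, -1,-221,-279,0,-2]'; python3 -c "
from h import *
goto(.5745,.1569,.236,237.3)
a=snap('top','pics/t2.png')[130:290,140:300]; cv2.imwrite('pics/t2c.png',cv2.resize(a,None,fx=3.75,fy=3.75,interpolation=cv2.INTER_CUBIC))
a=snap('scene','pics/s2.png')[70:230,200:360]; cv2.imwrite('pics/s2c.png',cv2.resize(a,None,fx=3.75,fy=3.75,interpolation=cv2.INTER_CUBIC))
"
```

```text
clock: 2.1
eef_pos: [0.5754, 0.1582, 0.3597]
tool_rot: [-0.477, 0.879, 0.0, 0.0]
ft_force: [0.1, 0.5, 0.2]
grip_width: 0.0001
shift [  1.6   0.  123.7] turn -0.06 cur xang -123.05 j6 -0.73 F [0.12 0.54 0.24] pos [0.5754 0.1582 0.3597] t 2.1
```

View pics/t2c.png

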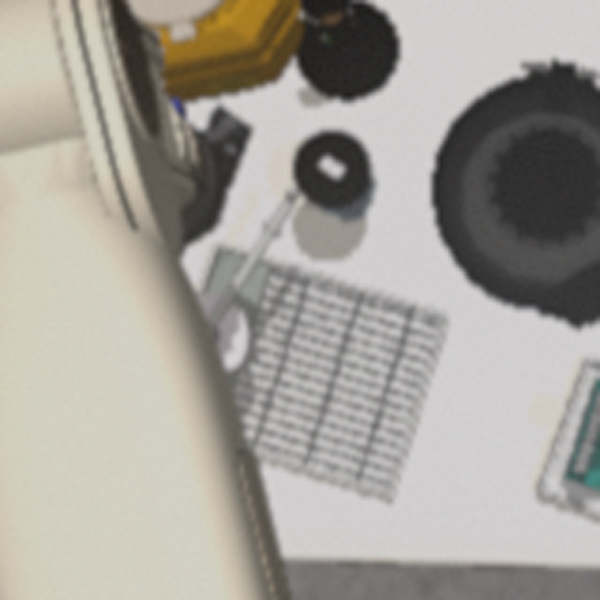

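View pics/s2c.png

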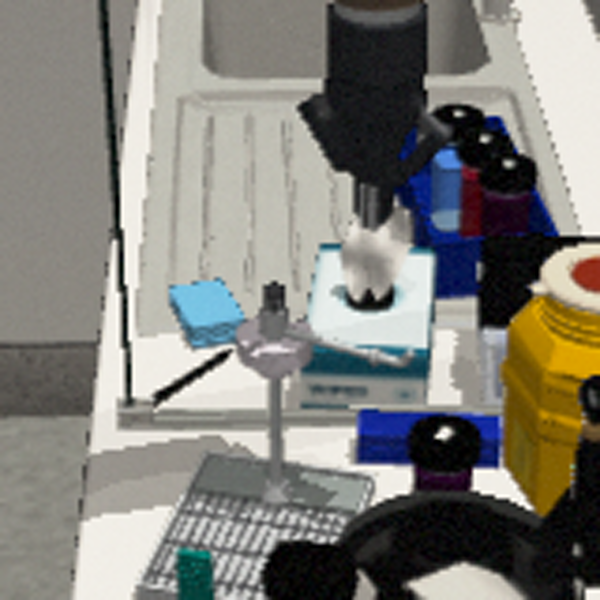

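Scene view: the shut gripper (crop (375,200)) is above and behind the arm, whose tip is at (400,355). The swivel arm hasn't moved. I'll go down next.

```bash
python3 -m inch '[-1,0,0,40,0, -1,0,0,80,0, -1,0,0,110,0, -1,0,0,124,0, -1,0,0,124,0, -1,0,0,124,0]'; python3 -c "
from h import *
goto(.5745,.1569,.236,237.3)"
```

```text
clock: 2.8
eef_pos: [0.5733, 0.159, 0.2366]
tool_rot: [-0.477, 0.879, -0.0, 0.0]
ft_force: [-0.3, -0.7, 1.0]
grip_width: 0.0001
shift [ 1.1 -2.1  0.6] turn -0.05 cur xang -123.02 j6 -0.72 F [-0.28 -0.73  0.96] pos [0.5733 0.159  0.2366] t 2.8
```

```bash
python3 -m inch '[-1,2,0,0,0, -1,4,0,0,0, -1,6,0,0,0, -1,8,0,0,0, -1,8,0,0,0]'; python3 -m inch '[-1,1,0,0,0, -1,2,0,0,0,-1,3,0,0,0,-1,3,0,0,0]';python3 -m inch '[-1,1,0,0,0, -1,2,0,0,0,-1,3,0,0,0,-1,3,0,0,0]'
```

```text
clock: 3.3
eef_pos: [0.5699, 0.1526, 0.2369]
tool_rot: [-0.477, 0.879, 0.0, 0.002]
ft_force: [1.9, 3.4, 0.6]
grip_width: 0.0
clock: 3.7
eef_pos: [0.5681, 0.1496, 0.2365]
tool_rot: [-0.477, 0.879, -0.0, 0.001]
ft_force: [3.6, 2.7, 2.8]
grip_width: -0.0
clock: 4.1
eef_pos: [0.5663, 0.147, 0.2362]
tool_rot: [-0.477, 0.879, -0.0, 0.0]
ft_force: [4.3, 2.1, 2.8]
grip_width: -0.0001
```

```bash
python3 -m inch '[-1,2.4,-0.6,0,0.33, -1,4.7,-1.2,0,0.67, -1,7.1,-1.6,0,1, -1,9.5,-2,0,1.33, -1,12,-2.3,0,1.67, -1,14.4,-2.5,0,2, -1,16.8,-2.6,0,2.33, -1,19.3,-2.6,0,2.67]'; python3 -c "
from h import *
o=sensors.get_obs();p=o['eef_pos'][:2]-[.501,.172];r=np.hypot(*p);print(r,np.degrees(np.arctan2(p[1],p[0]))-np.degrees(np.arcsin(.019/r)));goto(.5,.17,.236,0)"
```

```text
clock: 4.9
eef_pos: [0.557, 0.13, 0.2356]
tool_rot: [-0.349, 0.937, 0.001, -0.001]
ft_force: [2.4, 4.7, 2.0]
grip_width: 0.0002
0.06997073680795406 -52.648197457206145
shift [16.9 67.5 -0.3] turn -23.18 cur xang -139.11 j6 -0.49 F [2.44 4.71 2.04] pos [0.557  0.13   0.2356] t 4.9
```

```bash
cat > st.py <<'E'
from h import *
o=sensors.get_obs();p=o['eef_pos'][:2]-[.501,.172];r=np.hypot(*p)
print('r',round(r,4),'rod',round(np.degrees(np.arctan2(p[1],p[0]))-np.degrees(np.arcsin(.019/r)),2),'F',round(np.hypot(*o['ft_force'][:2]),2));goto(.501,.172,.236,0)
E
python3 -m inch '[-1,2.4,-0.6,0,0.33, -1,4.7,-1.2,0,0.67, -1,7.1,-1.6,0,1, -1,9.5,-2,0,1.33, -1,12,-2.3,0,1.67, -1,14.4,-2.5,0,2, -1,16.8,-2.6,0,2.33, -1,19.3,-2.6,0,2.67]'; python3 st.py
```

```text
clock: 5.7
eef_pos: [0.5441, 0.1152, 0.2353]
tool_rot: [-0.215, 0.977, 0.001, -0.001]
ft_force: [3.0, 4.5, 1.3]
grip_width: 0.0004
r 0.0713 rod -68.24 F 5.4
shift [15.3 69.7 -0.5] turn -25.86 cur xang -155.14 j6 -0.23 F [2.99 4.5  1.3 ] pos [0.5441 0.1152 0.2353] t 5.7
```

```bash
python3 -m inch '[-1,2.4,-0.6,0,0.33, -1,4.7,-1.2,0,0.67, -1,7.1,-1.6,0,1, -1,9.5,-2,0,1.33, -1,12,-2.3,0,1.67]'; python3 st.py; python3 -c "
from h import *
a=snap('scene','pics/s3.png')[70:230,200:360]; cv2.imwrite('pics/s3c.png',cv2.resize(a,None,fx=3.75,fy=3.75,interpolation=cv2.INTER_CUBIC))"
```

```text
clock: 6.2
eef_pos: [0.5344, 0.1079, 0.2353]
tool_rot: [-0.129, 0.992, 0.0, -0.001]
ft_force: [2.9, 3.7, 0.4]
grip_width: 0.0001
r 0.0723 rod -77.74 F 4.66
shift [15.9 70.5 -0.6] turn -27.53 cur xang -165.17 j6 -0.06 F [2.87 3.67 0.37] pos [0.5344 0.1079 0.2353] t 6.2
```

View pics/s3c.png

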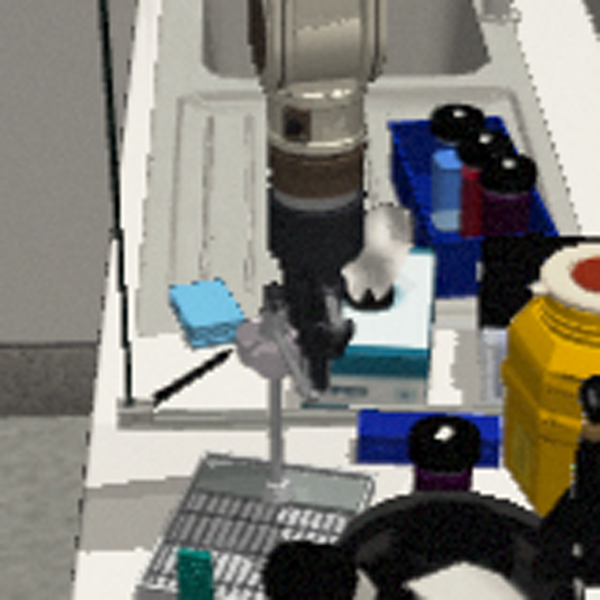

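```bash
for i in 1; do python3 -m inch '[-1,1.2,-0.2,0,0.17, -1,2.4,-0.4,0,0.33, -1,3.6,-0.6,0,0.5, -1,4.7,-0.8,0,0.67]'; done; python3 st.py; python3 -m inch '[-1,1.2,-0.2,0,0.17, -1,2.4,-0.4,0,0.33, -1,3.6,-0.6,0,0.5, -1,4.7,-0.8,0,0.67]'; python3 st.py
```

```text
clock: 6.65
eef_pos: [0.5303, 0.1056, 0.2356]
tool_rot: [-0.094, 0.996, -0.0, -0.0]
ft_force: [3.2, 2.8, -1.6]
grip_width: 0.0004
r 0.0726 rod -81.4 F 4.24
shift [16.3 70.7 -0.4] turn -28.2 cur xang -169.19 j6 0.01 F [ 3.16  2.83 -1.61] pos [0.5303 0.1056 0.2356] t 6.65
clock: 7.05
eef_pos: [0.5258, 0.1038, 0.2358]
tool_rot: [-0.059, 0.998, -0.0, -0.0]
ft_force: [3.5, 2.7, -1.6]
grip_width: 0.0002
r 0.0726 rod -85.17 F 4.4
shift [16.6 70.6 -0.2] turn -28.87 cur xang -173.22 j6 0.08 F [ 3.45  2.72 -1.56] pos [0.5258 0.1038 0.2358] t 7.05
```

```bash
python3 -m inch '[-1,1.2,-0.2,0,0.17, -1,2.4,-0.4,0,0.33, -1,3.6,-0.6,0,0.5, -1,4.7,-0.8,0,0.67]'; python3 st.py
```

```text
clock: 7.45
eef_pos: [0.5213, 0.1025, 0.2359]
tool_rot: [-0.024, 1.0, -0.0, -0.0]
ft_force: [3.9, 1.4, -2.1]
grip_width: -0.0006
r 0.0724 rod -88.92 F 4.15
shift [16.9 70.4 -0.2] turn -29.54 cur xang -177.24 j6 0.15 F [ 3.9   1.43 -2.1 ] pos [0.5213 0.1025 0.2359] t 7.45
```

```bash
python3 -m inch '[-1,1.2,-0.2,0,0.17, -1,2.4,-0.4,0,0.33, -1,3.6,-0.6,0,0.5, -1,4.7,-0.8,0,0.67]'; python3 st.py
```

```text
clock: 7.85
eef_pos: [0.5166, 0.1014, 0.2359]
tool_rot: [0.011, 1.0, -0.0, -0.0]
ft_force: [3.1, 0.4, -2.1]
grip_width: -0.0003
r 0.0723 rod -92.75 F 3.12
shift [17.2 70.2 -0.1] turn 29.79 cur xang 178.74 j6 0.22 F [ 3.1   0.36 -2.09] pos [0.5166 0.1014 0.2359] t 7.85
```

```bash
python3 -m inch '[-1,1.2,-0.2,0.1,0.17, -1,2.4,-0.4,0.2,0.33, -1,3.6,-0.6,0.3,0.5, -1,4.7,-0.8,0.4,0.67]'; python3 st.py
```

```text
clock: 8.25
eef_pos: [0.5121, 0.1007, 0.2357]
tool_rot: [0.046, 0.999, -0.0, 0.0]
ft_force: [3.2, -0.3, -1.1]
grip_width: 0.0002
r 0.0721 rod -96.42 F 3.25
shift [17.6 70.  -0.3] turn 29.12 cur xang 174.71 j6 0.29 F [ 3.23 -0.33 -1.13] pos [0.5121 0.1007 0.2357] t 8.25
```

```bash
python3 -m inch '[-1,1.2,-0.2,0.1,0.17, -1,2.4,-0.4,0.2,0.33, -1,3.6,-0.6,0.3,0.5, -1,4.7,-0.8,0.4,0.67]'; python3 st.py
```

```text
clock: 8.65
eef_pos: [0.5074, 0.1003, 0.2354]
tool_rot: [0.081, 0.997, -0.0, 0.0]
ft_force: [3.0, -2.4, 1.5]
grip_width: -0.0002
r 0.072 rod -100.22 F 3.81
shift [17.9 69.7 -0.6] turn 28.45 cur xang 170.69 j6 0.36 F [ 2.95 -2.4   1.52] pos [0.5074 0.1003 0.2354] t 8.65
```

```bash
python3 -m inch '[-1,1.2,-0.2,0.1,0.17, -1,2.4,-0.4,0.2,0.33, -1,3.6,-0.6,0.3,0.5, -1,4.7,-0.8,0.4,0.67]'; python3 st.py
```

```text
clock: 9.05
eef_pos: [0.5025, 0.1004, 0.2349]
tool_rot: [0.116, 0.993, -0.0, 0.0]
ft_force: [3.6, -2.0, 2.5]
grip_width: -0.0005
r 0.0716 rod -104.15 F 4.1
shift [18.  69.3 -1.1] turn 27.78 cur xang 166.68 j6 0.43 F [ 3.57 -2.02  2.46] pos [0.5025 0.1004 0.2349] t 9.05
```

```bash
python3 -m inch '[-1,1.2,-0.2,0.1,0.17, -1,2.4,-0.4,0.2,0.33, -1,3.6,-0.6,0.3,0.5, -1,4.7,-0.8,0.4,0.67]'; python3 st.py;  python3 -c "
from h import *
a=snap('scene','pics/s4.png')[130:190,240:320]; cv2.imwrite('pics/s4c.png',cv2.resize(a,None,fx=8,fy=8,interpolation=cv2.INTER_CUBIC))"
```

```text
clock: 9.45
eef_pos: [0.4977, 0.1008, 0.2344]
tool_rot: [0.151, 0.989, 0.0, 0.0]
ft_force: [4.0, -2.5, 2.2]
grip_width: -0.0002
r 0.0713 rod -108.13 F 4.72
shift [18.  68.9 -1.6] turn 27.11 cur xang 162.66 j6 0.5 F [ 4.   -2.51  2.22] pos [0.4977 0.1008 0.2344] t 9.45
```

View pics/s4c.png

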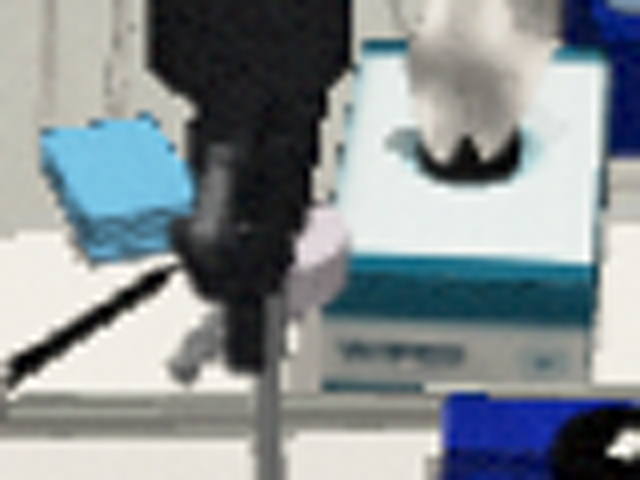

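The finger is pushing the rod round, and the hook end now shows to its left at crop (195,350). I'll use finer steps now.

```bash
python3 -m inch '[-1,1.2,-0.2,0,0.17, -1,2.4,-0.4,0,0.33, -1,3.6,-0.6,0,0.5]'; python3 st.py
```

```text
clock: 9.8
eef_pos: [0.494, 0.1013, 0.2343]
tool_rot: [0.177, 0.984, -0.0, -0.0]
ft_force: [3.7, -1.8, 1.5]
grip_width: -0.0002
r 0.0711 rod -111.16 F 4.12
shift [18.  68.8 -1.7] turn 26.61 cur xang 159.67 j6 0.56 F [ 3.69 -1.83  1.53] pos [0.494  0.1013 0.2343] t 9.8
```

```bash
python3 -m inch '[-1,0.8,-0.15,0,0.11, -1,1.6,-0.3,0,0.22, -1,2.4,-0.4,0,0.33]'; python3 st.py
```

```text
clock: 10.1
eef_pos: [0.4916, 0.1016, 0.2343]
tool_rot: [0.193, 0.981, -0.0, -0.0]
ft_force: [3.3, -2.8, 2.3]
grip_width: -0.0002
r 0.071 rod -113.11 F 4.34
shift [18.  68.7 -1.8] turn 26.28 cur xang 157.71 j6 0.59 F [ 3.31 -2.81  2.25] pos [0.4916 0.1016 0.2343] t 10.1
```

```bash
python3 -m inch '[-1,0.8,-0.15,0,0.11, -1,1.6,-0.3,0,0.22, -1,2.4,-0.4,0,0.33]'; python3 st.py
```

```text
clock: 10.4
eef_pos: [0.4892, 0.1021, 0.2342]
tool_rot: [0.21, 0.978, -0.0, -0.0]
ft_force: [3.3, -3.8, 2.0]
grip_width: -0.0003
r 0.0709 rod -115.16 F 5.04
shift [17.9 68.6 -1.9] turn 25.95 cur xang 155.72 j6 0.63 F [ 3.27 -3.84  1.97] pos [0.4892 0.1021 0.2342] t 10.4
```

```bash
python3 -m inch '[-1,0.8,-0.15,0,0.11, -1,1.6,-0.3,0,0.22, -1,2.4,-0.4,0,0.33]'; python3 st.py
```

```text
clock: 10.7
eef_pos: [0.4865, 0.1028, 0.234]
tool_rot: [0.227, 0.974, -0.0, -0.001]
ft_force: [2.6, -3.6, 1.3]
grip_width: -0.0001
r 0.0707 rod -117.42 F 4.47
shift [17.6 68.4 -2.1] turn 25.63 cur xang 153.75 j6 0.67 F [ 2.63 -3.62  1.31] pos [0.4865 0.1028 0.234 ] t 10.7
```

```bash
python3 -m inch '[-1,0.8,-0.15,0,0.11, -1,1.6,-0.3,0,0.22, -1,2.4,-0.4,0,0.33]'; python3 st.py
```

```text
clock: 11.0
eef_pos: [0.4841, 0.1037, 0.2338]
tool_rot: [0.244, 0.97, -0.0, -0.001]
ft_force: [1.8, -3.1, -0.2]
grip_width: -0.0001
r 0.0704 rod -119.53 F 3.57
shift [17.5 68.2 -2.2] turn 25.3 cur xang 151.78 j6 0.7 F [ 1.77 -3.1  -0.19] pos [0.4841 0.1037 0.2338] t 11.0
```

```bash
python3 -m inch '[-1,0.6,-0.1,0,0.08, -1,1.2,-0.2,0,0.17]'; python3 st.py
```

```text
clock: 11.2
eef_pos: [0.4832, 0.1043, 0.2339]
tool_rot: [0.252, 0.968, 0.0, -0.001]
ft_force: [2.3, -2.2, -1.4]
grip_width: 0.0001
r 0.07 rod -120.46 F 3.16
shift [17.5 67.8 -2.1] turn 25.13 cur xang 150.78 j6 0.72 F [ 2.26 -2.2  -1.37] pos [0.4832 0.1043 0.2339] t 11.2
```

```bash
python3 -m inch '[-1,0.6,-0.1,0,0.08, -1,1.2,-0.2,0,0.17]'; python3 st.py
```

```text
clock: 11.4
eef_pos: [0.4823, 0.1048, 0.2342]
tool_rot: [0.261, 0.965, 0.0, -0.0]
ft_force: [2.5, -1.4, -0.9]
grip_width: 0.0005
r 0.0698 rod -121.32 F 2.88
shift [17.7 67.5 -1.7] turn 24.96 cur xang 149.76 j6 0.74 F [ 2.52 -1.38 -0.88] pos [0.4823 0.1048 0.2342] t 11.4
```

```bash
python3 -m inch '[-1,0.6,-0.1,0,0.08, -1,1.2,-0.2,0,0.17]'; python3 st.py
```

```text
clock: 11.6
eef_pos: [0.4812, 0.1051, 0.2344]
tool_rot: [0.269, 0.963, 0.0, -0.0]
ft_force: [1.4, -0.3, -1.0]
grip_width: 0.0001
r 0.0697 rod -122.32 F 1.47
shift [17.8 67.4 -1.6] turn 24.79 cur xang 148.74 j6 0.76 F [ 1.43 -0.34 -1.  ] pos [0.4812 0.1051 0.2344] t 11.6
```

```bash
python3 -m inch '[-1,0.6,-0.1,0,0.08, -1,1.2,-0.2,0,0.17, -1,1.2,-0.2,0,0.17]'; python3 st.py
```

```text
clock: 11.9
eef_pos: [0.48, 0.1054, 0.2344]
tool_rot: [0.278, 0.961, 0.0, -0.0]
ft_force: [0.7, -0.1, -0.9]
grip_width: 0.0001
r 0.0698 rod -123.33 F 0.71
shift [17.7 67.5 -1.6] turn 24.62 cur xang 147.74 j6 0.78 F [ 0.7  -0.11 -0.91] pos [0.48   0.1054 0.2344] t 11.9
```

```bash
python3 -m inch '[-1,0.6,-0.1,0,0.08, -1,1.2,-0.2,0,0.17, -1,1.2,-0.2,0,0.17]'; python3 st.py;  python3 -c "
from h import *
a=snap('scene','pics/s5.png')[130:190,240:320]; cv2.imwrite('pics/s5c.png',cv2.resize(a,None,fx=8,fy=8,interpolation=cv2.INTER_CUBIC))
a=snap('top','pics/t5.png')[180:260,160:260]; cv2.imwrite('pics/t5c.png',cv2.resize(a,None,fx=7,fy=7,interpolation=cv2.INTER_CUBIC))"
```

```text
clock: 12.2
eef_pos: [0.4793, 0.1056, 0.2344]
tool_rot: [0.287, 0.958, -0.0, 0.0]
ft_force: [2.2, -1.8, -0.3]
grip_width: -0.0002
r 0.0699 rod -123.89 F 2.85
shift [18.3 67.4 -1.6] turn 24.45 cur xang 146.7 j6 0.8 F [ 2.21 -1.81 -0.26] pos [0.4793 0.1056 0.2344] t 12.2
```

View pics/s5c.png

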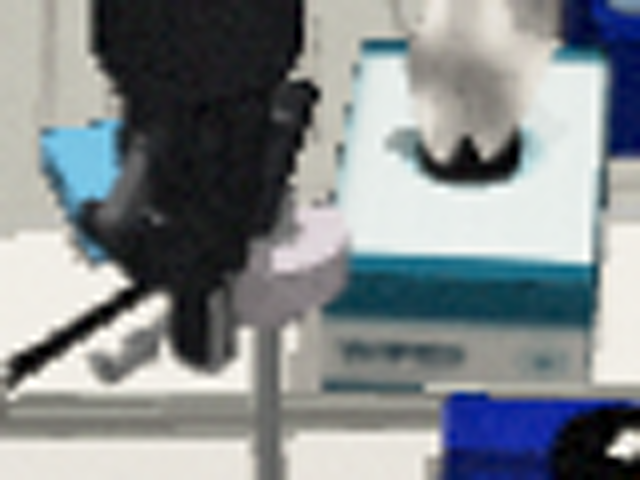

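View pics/t5c.png

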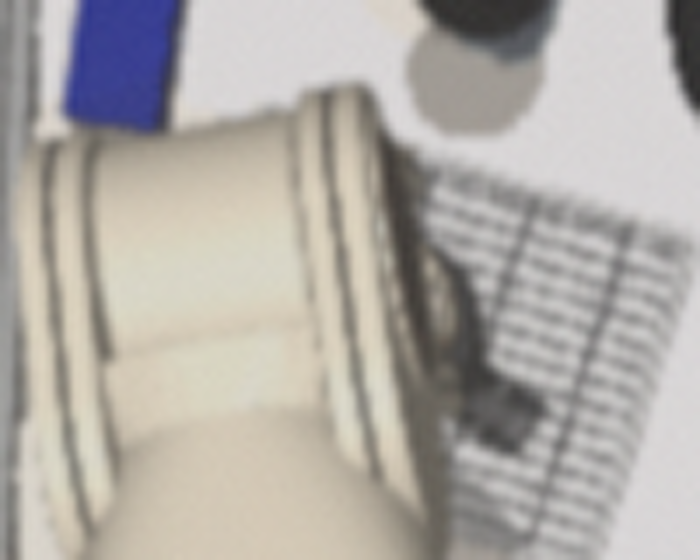

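The force fell to 0.7 N (free play, so the rod has probably dropped in) and is now rising. I'll push until it's firm.

```bash
python3 -m inch '[-1,0.6,0,0,0.05, -1,0.6,0,0,0.05]'; python3 st.py
```

```text
clock: 12.5
eef_pos: [0.4787, 0.1059, 0.2344]
tool_rot: [0.289, 0.957, -0.0, 0.0]
ft_force: [2.7, -2.5, -0.0]
grip_width: 0.0001
r 0.0698 rod -124.43 F 3.71
shift [18.  67.4 -1.6] turn 24.4 cur xang 146.41 j6 0.8 F [ 2.72 -2.52 -0.03] pos [0.4787 0.1059 0.2344] t 12.5
```

```bash
python3 -m inch '[-1,0.6,0,0,0.05, -1,0.6,0,0,0.05]'; python3 st.py
```

```text
clock: 12.7
eef_pos: [0.478, 0.1062, 0.2344]
tool_rot: [0.291, 0.957, -0.0, 0.0]
ft_force: [2.0, -2.4, -0.2]
grip_width: 0.0005
r 0.0697 rod -125.06 F 3.11
shift [17.6 67.4 -1.7] turn 24.35 cur xang 146.11 j6 0.81 F [ 1.96 -2.41 -0.24] pos [0.478  0.1062 0.2344] t 12.7
```

```bash
python3 -m inch '[-1,0.6,0,0,0.05, -1,0.6,0,0,0.05]'; python3 st.py
```

```text
clock: 12.9
eef_pos: [0.4774, 0.1066, 0.2343]
tool_rot: [0.294, 0.956, -0.0, -0.0]
ft_force: [1.7, -3.6, 0.2]
grip_width: -0.0001
r 0.0696 rod -125.69 F 4.02
shift [17.2 67.4 -1.7] turn 24.3 cur xang 145.81 j6 0.82 F [ 1.72 -3.64  0.16] pos [0.4774 0.1066 0.2343] t 12.9
```

```bash
python3 -m inch '[-1,0.6,0,0,0.05, -1,0.6,0,0,0.05]'; python3 st.py
```

```text
clock: 13.1
eef_pos: [0.4768, 0.1069, 0.2343]
tool_rot: [0.296, 0.955, -0.0, -0.0]
ft_force: [1.7, -4.3, 1.1]
grip_width: -0.0002
r 0.0694 rod -126.27 F 4.62
shift [16.9 67.3 -1.8] turn 24.25 cur xang 145.52 j6 0.82 F [ 1.67 -4.31  1.12] pos [0.4768 0.1069 0.2343] t 13.1
```

```bash
python3 -m inch '[-1,0.6,0,0,0.05, -1,0.6,0,0,0.05]'; python3 st.py
```

```text
clock: 13.3
eef_pos: [0.4763, 0.1074, 0.2342]
tool_rot: [0.299, 0.954, -0.0, -0.0]
ft_force: [2.2, -3.9, 0.3]
grip_width: 0.0001
r 0.0692 rod -126.84 F 4.45
shift [16.6 67.2 -1.8] turn 24.2 cur xang 145.22 j6 0.83 F [ 2.21 -3.86  0.26] pos [0.4763 0.1074 0.2342] t 13.3
```

```bash
python3 -c "
from h import *
a=snap('scene','pics/s6.png')[140:190,240:300]; cv2.imwrite('pics/s6c.png',cv2.resize(a,None,fx=12,fy=12,interpolation=cv2.INTER_CUBIC))
for ang in(-124,-127,-130):
  for z in(.176,.182):
    u=np.array([np.cos(np.radians(ang)),np.sin(np.radians(ang))])
    for r,dz,nm in((.127,15,'tiptop'),(.09,0,'sh'),(.127,-4,'tipbot')):
      q=(proj('scene',np.r_[np.array([.501,.172])+u*r,z+dz/1000])+.5-[240,140])*12; print(ang,z,nm,q.round(0))
"
```

```text
-124 0.176 tiptop [105. 413.]
-124 0.176 sh [194. 397.]
-124 0.176 tipbot [108. 479.]
-124 0.182 tiptop [104. 391.]
-124 0.182 sh [193. 376.]
-124 0.182 tipbot [107. 458.]
-127 0.176 tiptop [ 83. 405.]
-127 0.176 sh [179. 391.]
-127 0.176 tipbot [ 86. 471.]
-127 0.182 tiptop [ 82. 383.]
-127 0.182 sh [178. 370.]
-127 0.182 tipbot [ 85. 450.]
-130 0.176 tiptop [ 62. 396.]
-130 0.176 sh [164. 385.]
-130 0.176 tipbot [ 66. 462.]
-130 0.182 tiptop [ 61. 375.]
-130 0.182 sh [163. 364.]
-130 0.182 tipbot [ 64. 441.]
```

View pics/s6c.png

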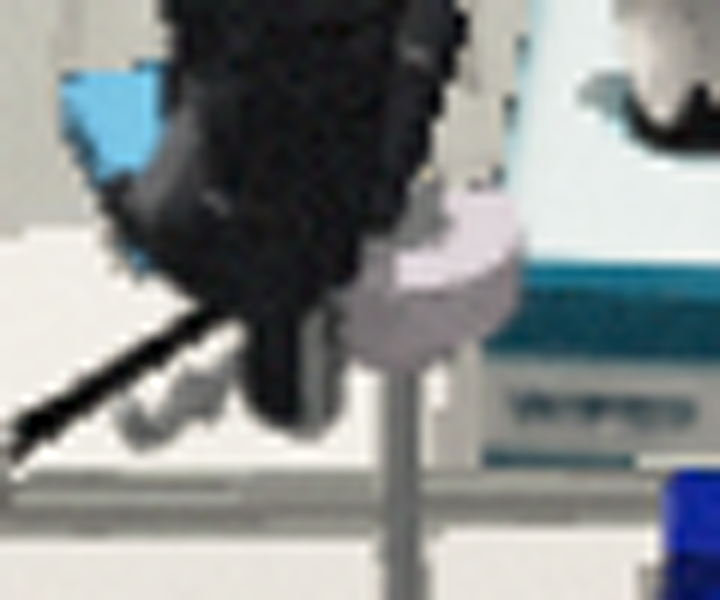

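```bash
python3 -c "
from h import *
T=lambda x,y,z:plane('top',(x+.5)/14-.5+172,(y+.5)/14-.5+199,z)[:2]
a=T(190,195,.178);b=T(405,320,.178);c=T(378,378,.178);L=T(160,300,.178);R=T(478,300,.178);U=T(320,130,.178);D=T(320,462,.178)
print(a,b,c,'centre',(L+R)/2,(U+D)/2)
d=(b+c)/2-a;print(np.degrees(np.arctan2(d[1],d[0])),np.hypot(*d), np.hypot(*(b-c)))
"
```

```text
[0.52010916 0.19891627] [0.49697543 0.15622759] [0.48557128 0.1610054 ] centre [0.50039139 0.17304635] [0.50123612 0.17289166]
-125.58495589882702 0.04955376465889577 0.012364549151456182
```

```bash
python3 -m inch '[-1,0.6,0,0,0.05, -1,0.6,0,0,0.05]'; python3 st.py
```

```text
clock: 13.55
eef_pos: [0.4759, 0.1078, 0.2343]
tool_rot: [0.301, 0.954, -0.0, -0.0]
ft_force: [1.1, -4.2, 0.4]
grip_width: -0.0001
r 0.069 rod -127.32 F 4.37
shift [16.4 67.  -1.7] turn 24.15 cur xang 144.92 j6 0.84 F [ 1.15 -4.21  0.37] pos [0.4759 0.1078 0.2343] t 13.55
```

```bash
python3 -m inch '[-1,0.6,0,0,0.05, -1,0.6,0,0,0.05]'; python3 st.py
```

```text
clock: 13.75
eef_pos: [0.4754, 0.1081, 0.2343]
tool_rot: [0.304, 0.953, -0.0, -0.0]
ft_force: [1.6, -5.7, 0.3]
grip_width: 0.0001
r 0.0688 rod -127.86 F 5.92
shift [16.1 66.9 -1.8] turn 24.1 cur xang 144.62 j6 0.84 F [ 1.55 -5.71  0.27] pos [0.4754 0.1081 0.2343] t 13.75
```

```bash
python3 -m inch '[-1,0.6,0,0,0.05, -1,0.6,0,0,0.05]'; python3 st.py
```

```text
clock: 13.95
eef_pos: [0.475, 0.1085, 0.2343]
tool_rot: [0.306, 0.952, -0.0, -0.0]
ft_force: [1.4, -4.2, 0.4]
grip_width: -0.0001
r 0.0686 rod -128.37 F 4.42
shift [15.9 66.8 -1.7] turn 24.05 cur xang 144.32 j6 0.85 F [ 1.42 -4.19  0.36] pos [0.475  0.1085 0.2343] t 13.95
```

```bash
python3 -m inch '[-1,0.6,0,0,0.05, -1,0.6,0,0,0.05]'; python3 st.py
```

```text
clock: 14.15
eef_pos: [0.4744, 0.1088, 0.2342]
tool_rot: [0.309, 0.951, -0.0, -0.0]
ft_force: [1.7, -4.2, 1.4]
grip_width: -0.0001
r 0.0685 rod -128.89 F 4.54
shift [15.6 66.7 -1.8] turn 24.0 cur xang 144.02 j6 0.85 F [ 1.68 -4.22  1.43] pos [0.4744 0.1088 0.2342] t 14.15
```

```bash
python3 -m inch '[-1,0.6,-0.1,0,0.08, -1,0.6,-0.1,0,0.08]'; python3 st.py
```

```text
clock: 14.35
eef_pos: [0.4739, 0.1091, 0.2343]
tool_rot: [0.313, 0.95, -0.0, -0.0]
ft_force: [1.7, -5.0, 0.6]
grip_width: -0.0002
r 0.0685 rod -129.4 F 5.32
shift [15.6 66.6 -1.7] turn 23.92 cur xang 143.54 j6 0.86 F [ 1.74 -5.03  0.65] pos [0.4739 0.1091 0.2343] t 14.35
```

```bash
python3 -m inch '[-1,0.6,-0.1,0,0.08, -1,0.6,-0.1,0,0.08]'; python3 st.py
```

```text
clock: 14.55
eef_pos: [0.4735, 0.1093, 0.2343]
tool_rot: [0.317, 0.948, -0.0, 0.0]
ft_force: [1.0, -4.8, -0.3]
grip_width: 0.0004
r 0.0685 rod -129.81 F 4.95
shift [15.7 66.6 -1.7] turn 23.84 cur xang 143.04 j6 0.87 F [ 1.02 -4.84 -0.31] pos [0.4735 0.1093 0.2343] t 14.55
```

```bash
python3 -m inch '[-1,0.6,-0.1,0,0.08, -1,0.6,-0.1,0,0.08]'; python3 st.py
```

```text
clock: 14.75
eef_pos: [0.4731, 0.1094, 0.2343]
tool_rot: [0.321, 0.947, -0.0, 0.0]
ft_force: [2.2, -5.4, 0.1]
grip_width: -0.0001
r 0.0685 rod -130.13 F 5.82
shift [15.9 66.6 -1.7] turn 23.76 cur xang 142.56 j6 0.88 F [ 2.22 -5.38  0.1 ] pos [0.4731 0.1094 0.2343] t 14.75
```

```bash
python3 -m inch '[-1,0.6,-0.1,0,0.08, -1,0.6,-0.1,0,0.08]'; python3 st.py;  python3 -c "
from h import *
a=snap('scene','pics/s7.png')[140:190,240:300]; cv2.imwrite('pics/s7c.png',cv2.resize(a,None,fx=12,fy=12,interpolation=cv2.INTER_CUBIC))"
```

```text
clock: 14.95
eef_pos: [0.4728, 0.1096, 0.2344]
tool_rot: [0.325, 0.946, -0.0, 0.001]
ft_force: [2.7, -6.2, 0.1]
grip_width: 0.0
r 0.0685 rod -130.4 F 6.72
shift [16.1 66.6 -1.7] turn 23.68 cur xang 142.06 j6 0.89 F [ 2.68 -6.17  0.07] pos [0.4728 0.1096 0.2344] t 14.95
```

View pics/s7c.png

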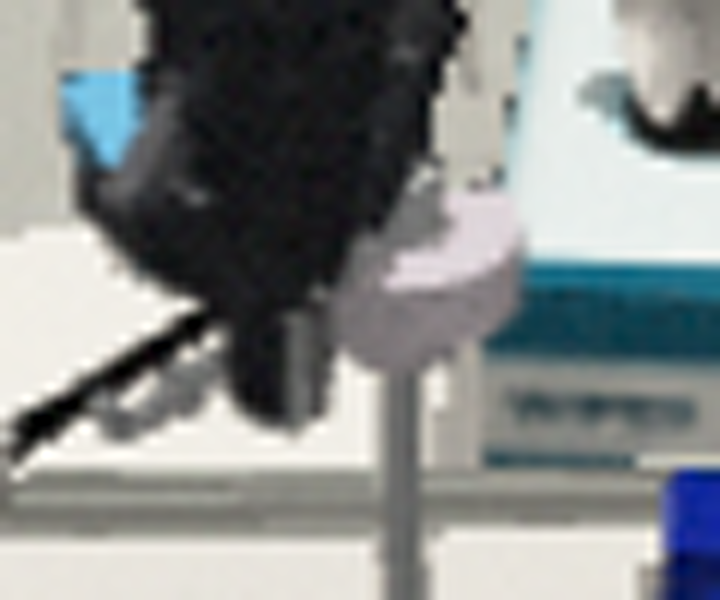

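Force is 6.7 N and the finger is barely advancing, so this looks like the firm stop. I'll back off and check that the rod is down.

```bash
python3 -m inch '[-1,-3,0,0,0, -1,-10,0,0,0, -1,-20,0,0,0, -1,-20,0,-40,0, -1,-20,0,-80,0, -1,-20,0,-120,0,-1,-50,-30,-120,0,-1,-80,-60,-120,0]';python3 st.py;  python3 -c "
from h import *
a=snap('scene','pics/s8.png')[140:190,240:300]; cv2.imwrite('pics/s8c.png',cv2.resize(a,None,fx=12,fy=12,interpolation=cv2.INTER_CUBIC))"
```

```text
clock: 15.8
eef_pos: [0.4999, 0.0135, 0.3561]
tool_rot: [0.323, 0.946, 0.001, 0.002]
ft_force: [0.3, 0.1, -0.3]
grip_width: 0.0003
r 0.1585 rod -97.27 F 0.36
shift [ 96.4 125.6 120.3] turn 23.72 cur xang 142.31 j6 0.68 F [ 0.33  0.14 -0.34] pos [0.4999 0.0135 0.3561] t 15.8
```

View pics/s8c.png

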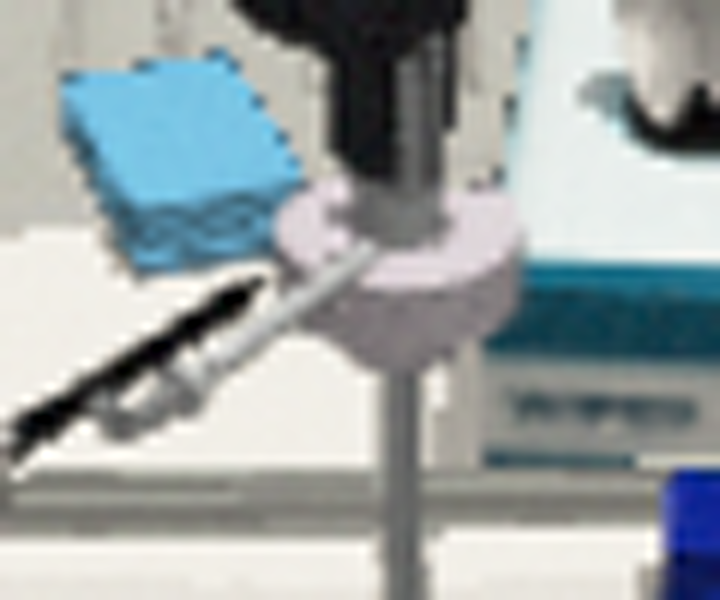

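```bash
python3 -c "
from h import *
b0=np.mean([camera('top')['pixels'].astype(float) for _ in range(3)],0)[...,::-1].astype(np.uint8)
cv2.imwrite('pics/t8.png',b0)
a=b0[195:255,165:245]; cv2.imwrite('pics/t8c.png',cv2.resize(a,None,fx=10,fy=10,interpolation=cv2.INTER_CUBIC))
# known: parked z=.182 reference fit vs. now (scene view), line through rod
for ang,z in((-32.7,.182),(-125,.176),(-125,.182)):
  u=np.array([np.cos(np.radians(ang)),np.sin(np.radians(ang))])
  print(ang,z,[ (proj('scene',np.r_[np.array([.501,.1725])+u*r,z])+.5).round(1).tolist() for r in(.03,.05,.09,.105,.123)])
  print('  top',[ (proj('top',np.r_[np.array([.501,.1725])+u*r,z])+.5).round(1).tolist() for r in(.03,.05,.09,.105,.123)])
for f,(y0,x0) in (('scene0',(140,265)),('s8',(140,240))):
  a=cv2.imread('pics/%s.png'%f)[y0:y0+50,x0:x0+60]; cv2.imwrite('pics/%s_r.png'%f,cv2.resize(a,None,fx=12,fy=12,interpolation=cv2.INTER_CUBIC))
"
```

```text
-32.7 0.182 [[281.1, 160.7], [286.7, 162.4], [298.2, 165.9], [302.6, 167.2], [307.9, 168.8]]
  top [[201.1, 211.0], [205.4, 205.0], [213.8, 192.9], [216.9, 188.4], [220.7, 182.9]]
-125 0.176 [[267.2, 164.1], [263.5, 166.9], [255.7, 172.8], [252.8, 175.1], [249.2, 177.8]]
  top [[203.9, 226.9], [209.8, 231.2], [221.6, 240.0], [226.0, 243.3], [231.3, 247.3]]
-125 0.182 [[267.2, 162.4], [263.4, 165.2], [255.7, 171.1], [252.7, 173.3], [249.1, 176.1]]
  top [[203.6, 226.8], [209.5, 231.2], [221.3, 240.0], [225.7, 243.3], [231.1, 247.3]]
```

View pics/t8c.png

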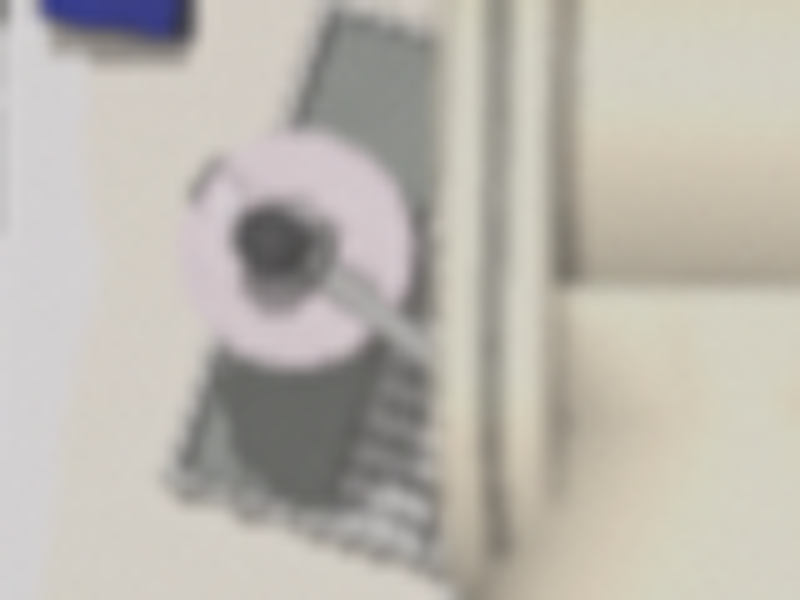

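View pics/scene0_r.png

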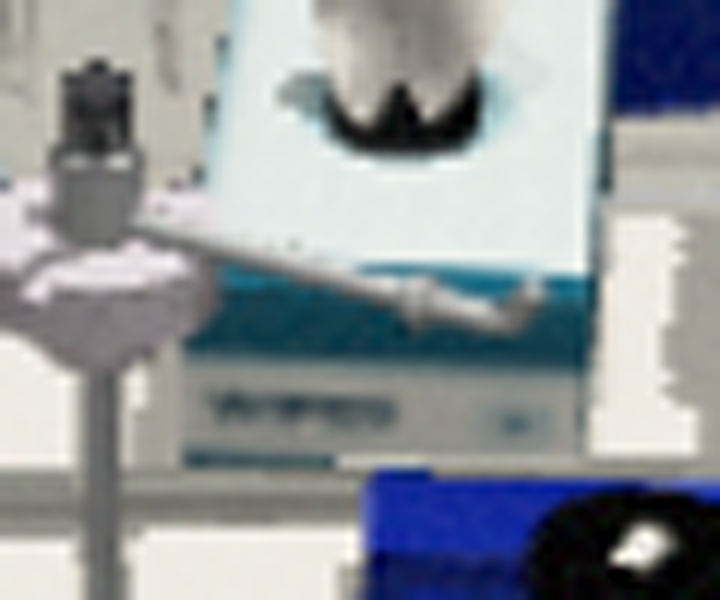

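```bash
python3 -c "
from h import *
print(proj('top',[.441,-.12,.179]),proj('scene',[.441,-.12,.179]))
a=cv2.imread('pics/top0.png')[220:275,275:330]; cv2.imwrite('pics/rk.png',cv2.resize(a,None,fx=11,fy=11,interpolation=cv2.INTER_CUBIC))
a=cv2.imread('pics/scene0.png')[210:290,220:290]; cv2.imwrite('pics/rks.png',cv2.resize(a,None,fx=7.5,fy=7.5,interpolation=cv2.INTER_CUBIC))"
```

```text
[301.61527105 244.86830269] [251.18437852 215.75671457]
```

View pics/rk.png

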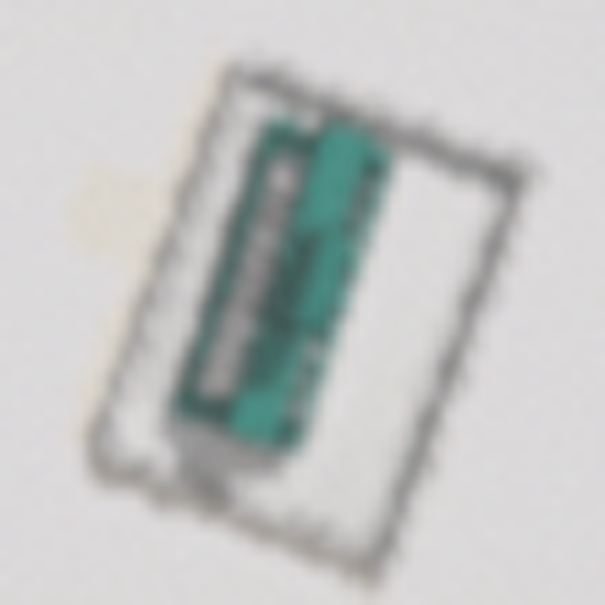

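View pics/rks.png

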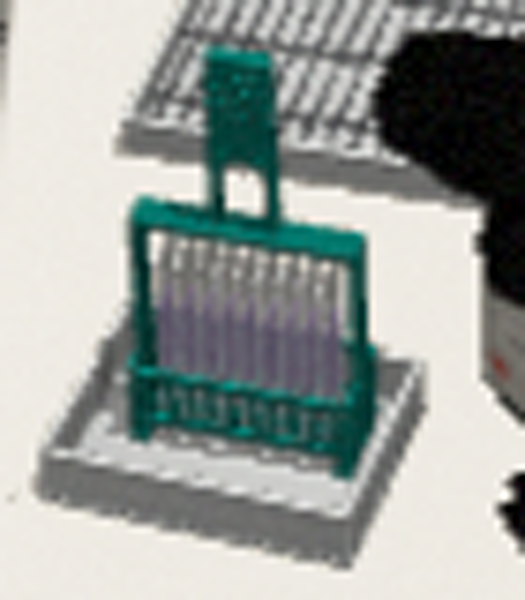

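```bash
python3 -c "
from h import *
T=lambda x,y,z:plane('top',(x+.5)/11-.5+275,(y+.5)/11-.5+220,z)[:2]
S=lambda x,y,z:plane('scene',(x+.5)/7.5-.5+220,(y+.5)/7.5-.5+210,z)[:2]
ang=lambda d:np.degrees(np.arctan2(d[1],d[0]))
print('arch top',T(312,289,.103),ang(T(357,138,.103)-T(268,440,.103)))
p,q=S(135,205,.103),S(365,240,.103);print('scene arch',p,q,(p+q)/2,np.hypot(*(q-p)),ang(q-p))
p,q=S(208,52,.179),S(272,57,.179);print('scene tab',p,q,(p+q)/2,np.hypot(*(q-p)),ang(q-p))
p,q=S(135,440,.004),S(350,475,.004);print('scene feet',p,q,(p+q)/2,np.hypot(*(q-p)),ang(q-p))
print('dish',[ (T(x,y,.026)).round(4).tolist() for x,y in((230,65),(525,180),(375,580),(95,460))])
b=cv2.imread('pics/top0.png');h=cv2.cvtColor(b,cv2.COLOR_BGR2HSV)
m=cv2.inRange(h,(75,80,110),(95,255,255)); print(cv2.resize(m[225:265,285:320]//255,None,fx=1,fy=1).tolist().__str__().replace('], [','\n').replace(', ',''))
"
```

```text
arch top [ 0.43883739 -0.1288172 ] -15.103358102932285
scene arch [ 0.40118261 -0.11265385] [ 0.48401401 -0.13511437] [ 0.44259831 -0.12388411] 0.08582257754495042 -15.171481229029517
scene tab [ 0.43093939 -0.12289113] [ 0.45317782 -0.12653212] [ 0.44205861 -0.12471162] 0.022534528215850978 -9.298257753208697
scene feet [ 0.3965586  -0.12975074] [ 0.47663247 -0.15118607] [ 0.43659554 -0.1404684 ] 0.08289329289166618 -14.986385370439312
dish [[0.5008, -0.1098], [0.4711, -0.1928], [0.3593, -0.1535], [0.3902, -0.0751]]
[[00000000000000000000000000000000000
00000000000000000000000000000000000
00000000000000000000000000000000000
00000000000000000000000000000000000
00000000000000000000000000000000000
00000000000000000000000000000000000
00000000000000000000000000000000000
00000000000000000001111000000000000
00000000000000000001111100000000000
00000000000000000011111110000000000
00000000000000000011111000000000000
00000000000000000011111000000000000
00000000000000000011110000000000000
00000000000000000111110000000000000
00000000000000000111110000000000000
00000000000000000111110000000000000
[... 166 characters left out ...]
00000000000000
00000000000000000011100000000000000
00000000000000000111100000000000000
00000000000000000111000000000000000
00000000000000000111000000000000000
00000000000000000100000000000000000
00000000000000001000000000000000000
00000000000000001000000000000000000
00000000000000011000000000000000000
00000000000000111000000000000000000
00000000000011110000000000000000000
00000000000111110000000000000000000
00000000000111110000000000000000000
00000000000111110000000000000000000
00000000000011110000000000000000000
00000000000000000000000000000000000
00000000000000000000000000000000000
00000000000000000000000000000000000
00000000000000000000000000000000000
00000000000000000000000000000000000]]
```

```bash
python3 -c "
from h import *
goto(.4405,-.128,.33,74.9)"
```

```text
shift [ -40.6 -146.8   24. ] turn 11.18 cur xang 141.96 j6 0.69 F [ 0.63 -0.51  0.09] pos [0.499  0.0126 0.3541] t 16.0
```

```bash
python3 -m inch '[0.4,-6,-21,3,1.4, 0.4,-12,-42,6,2.8, 0.4,-18,-63,9,4.2, 0.4,-24,-84,12,5.6, 0.4,-30,-105,15,7, 0.4,-36,-126,18,8.4, 0.4,-40.6,-146.8,24,9.8, 0.4,-40.6,-146.8,24,11.2]';python3 -m inch '[0.4,0,0,0,0, 0.4,0,0,0,0]'; python3 -c "
from h import *
goto(.4405,-.128,.213,74.9)
a=snap('scene','pics/s9.png')[130:290,210:310]; cv2.imwrite('pics/s9c.png',cv2.resize(a,None,fx=6*.62,fy=6*.62,interpolation=cv2.INTER_CUBIC))
a=cv2.imread('pics/s9.png')[140:190,240:300]; cv2.imwrite('pics/s9h.png',cv2.resize(a,None,fx=12,fy=12,interpolation=cv2.INTER_CUBIC))"
```

```text
clock: 16.8
eef_pos: [0.4397, -0.1277, 0.3294]
tool_rot: [0.796, 0.605, -0.001, -0.001]
ft_force: [0.0, -0.5, -0.4]
grip_width: 0.0594
clock: 17.0
eef_pos: [0.4409, -0.1265, 0.3303]
tool_rot: [0.792, 0.61, 0.0, -0.0]
ft_force: [-0.1, -0.7, -0.3]
grip_width: 0.06
shift [ -1.6   0.  117.3] turn 0.04 cur xang 75.16 j6 1.55 F [-0.08 -0.7  -0.32] pos [ 0.4409 -0.1265  0.3303] t 17.0
```

View pics/s9c.png

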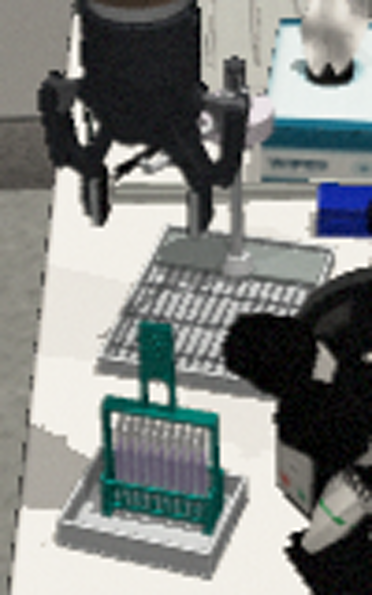

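View pics/s9h.png

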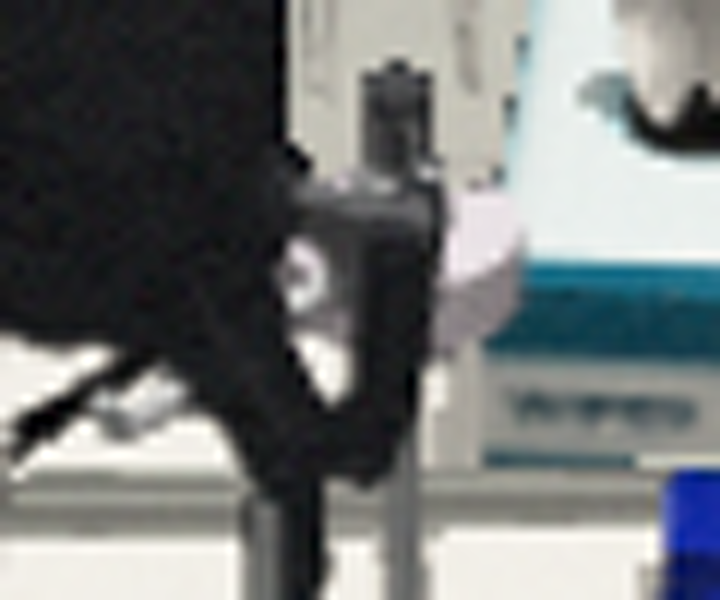

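The hub top has dropped relative to the cap (about y=175 now, 155 before) and the slot is filled, so the arm is down in the slot. The open fingers straddle the tab in x. I'll go down and grip.

```bash
python3 -m inch '[0.4,-0.8,0,30,0, 0.4,-0.8,0,60,0, 0.4,-0.8,0,90,0, 0.4,-0.8,0,110,0, 0.4,-0.8,0,117,0, 0.4,-0.8,0,117,0]'; python3 -c "
from h import *
goto(.4405,-.128,.213,74.9)
a=snap('scene','pics/s10.png')[150:290,200:320]; cv2.imwrite('pics/s10c.png',cv2.resize(a,None,fx=4.2,fy=4.2,interpolation=cv2.INTER_CUBIC))"
```

```text
clock: 17.65
eef_pos: [0.4401, -0.1275, 0.2126]
tool_rot: [0.793, 0.609, -0.001, -0.001]
ft_force: [-0.8, 0.4, 0.1]
grip_width: 0.0598
shift [-0.4  0.5 -0.4] turn 0.02 cur xang 75.02 j6 1.55 F [-0.83  0.43  0.09] pos [ 0.4401 -0.1275  0.2126] t 17.65
```

View pics/s10c.png

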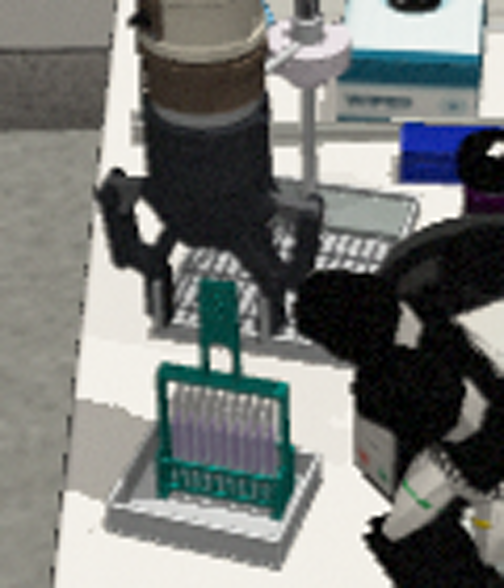

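```bash
python3 -m inch '[-1,0,0,0,0, -1,0,0,0,0, -1,0,0,0,0, -1,0,0,0,0, -1,0,0,0,0, -1,0,0,0,0, -1,0,0,0,0, -1,0,0,0,0]'; python3 -m inch '[-1,0,0,-10,0,-1,0,0,-20,0,-1,0,0,-30,0,-1,0,0,-30,0]';  python3 -c "
from h import *
goto(.4405,-.128,.213,74.9)
a=snap('scene','pics/s11.png')[150:290,200:320]; cv2.imwrite('pics/s11c.png',cv2.resize(a,None,fx=4.2,fy=4.2,interpolation=cv2.INTER_CUBIC))"
```

```text
clock: 18.5
eef_pos: [0.4408, -0.1282, 0.2146]
tool_rot: [0.794, 0.608, 0.001, 0.001]
ft_force: [-1.4, 1.1, 6.2]
grip_width: 0.0251
clock: 18.9
eef_pos: [0.4414, -0.1284, 0.2452]
tool_rot: [0.794, 0.608, 0.001, 0.001]
ft_force: [0.1, -0.6, -1.2]
grip_width: 0.025
shift [ 0.2 -1.1 32.2] turn 0.0 cur xang 74.9 j6 1.55 F [ 0.12 -0.57 -1.19] pos [ 0.4414 -0.1284  0.2452] t 18.9
```

View pics/s11c.png

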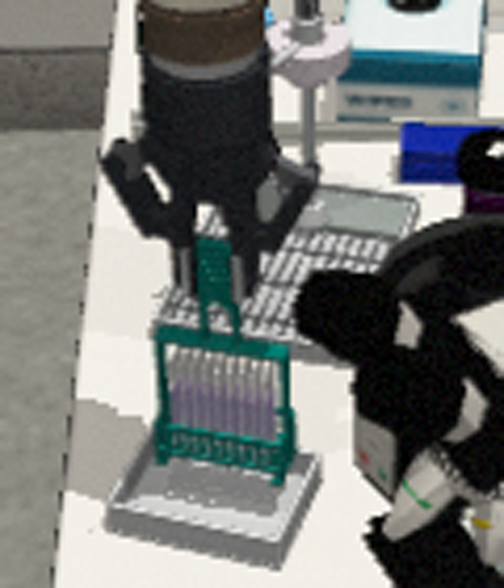

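The rack is held and clear of the dish. Now I'll measure the rod line from above.

```bash
python3 -c "
from h import *
b0=np.mean([camera('top')['pixels'].astype(float) for _ in range(4)],0)[...,::-1].astype(np.uint8)
cv2.imwrite('pics/t12.png',b0)
a=b0[195:255,175:255]; cv2.imwrite('pics/t12c.png',cv2.resize(a,None,fx=10,fy=10,interpolation=cv2.INTER_CUBIC))
"
```

```text
(no output)
```

View pics/t12c.png

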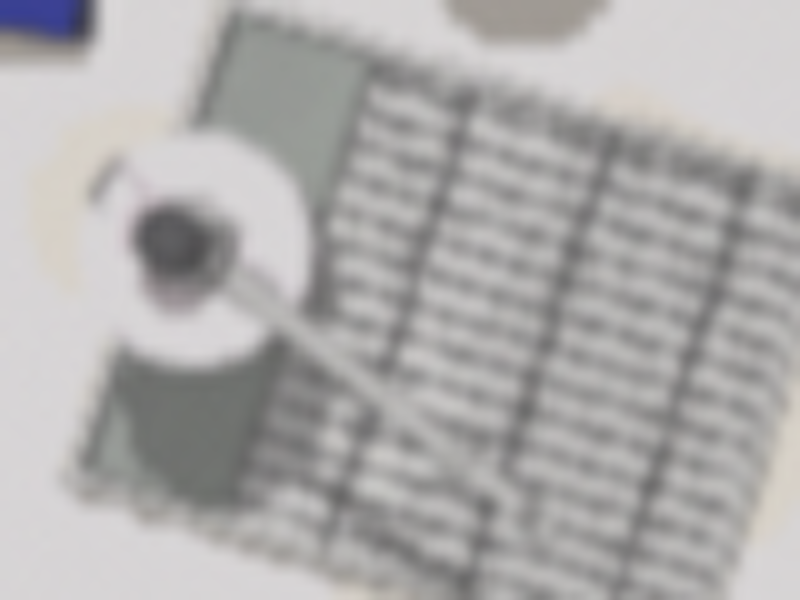

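```bash
python3 -c "
from h import *
T=lambda x,y,z:plane('top',(x+.5)/10-.5+175,(y+.5)/10-.5+195,z)[:2]
ang=lambda d:np.degrees(np.arctan2(d[1],d[0]))
a,b,s,t=T(250,283,.176),T(430,425,.176),T(505,492,.176),T(548,540,.185)
c=(T(82,250,.178)+T(312,250,.178))/2; c2=(T(195,130,.178)+T(195,368,.178))/2
print(a,b,s,t,'ang',ang(b-a),ang(s-a),ang(t-a),'collar',c,c2)
S=lambda x,y,z:plane('scene',(x+.5)/12-.5+240,(y+.5)/12-.5+140,z)[:2]
print('scene sh',S(190,390,.176),'rod',S(300,308,.176))
p=np.array([.5008,.1728])
print([(np.hypot(*(q-p)).round(4),ang(q-p).round(2)) for q in(a,b,s,t,S(190,390,.176),S(300,308,.176))])
"
```

```text
[0.49304479 0.15888907] [0.45583964 0.10853623] [0.43826344 0.08754079] [0.42567447 0.07453517] ang -126.46028233427383 -127.5171255500032 -128.61306308871733 collar [0.50151289 0.17328628] [0.50183218 0.17384749]
scene sh [0.44974725 0.10029917] rod [0.47713083 0.13845595]
[(np.float64(0.0159), np.float64(-119.14)), (np.float64(0.0784), np.float64(-124.98)), (np.float64(0.1057), np.float64(-126.26)), (np.float64(0.1237), np.float64(-127.4)), (np.float64(0.0887), np.float64(-125.15)), (np.float64(0.0417), np.float64(-124.57))]
```

```bash
python3 -c "
from h import *
goto(.4108,.0470,.278,54.4)"
```

```text
shift [161.4 -73.8 -35.1] turn 3.42 cur xang 74.91 j6 1.55 F [-0.15  0.42 -1.56] pos [ 0.44   -0.128   0.2428] t 19.15
```

```bash
python3 -m inch '[-1,4,-2,-8,0, -1,16,-7,-20,0.2, -1,36,-16,-32,0.6, -1,58,-26,-36,1, -1,80,-36,-36,1.5, -1,102,-47,-36,2, -1,124,-57,-36,2.5, -1,146,-67,-36,3]'; python3 -m inch '[-1,8,-2.5,0,0.2, -1,12,-4,0,0.4, -1,12,-4,0,0.4, -1,12,-4,0,0.4]'; python3 -c "
from h import *
goto(.4108,.0470,.278,54.4)
a=snap('scene','pics/s13.png')[120:250,200:320]; cv2.imwrite('pics/s13c.png',cv2.resize(a,None,fx=4.5,fy=4.5,interpolation=cv2.INTER_CUBIC))
a=snap('top','pics/t13.png')[170:270,170:290]; cv2.imwrite('pics/t13c.png',cv2.resize(a,None,fx=5,fy=5,interpolation=cv2.INTER_CUBIC))"
```

```text
clock: 19.95
eef_pos: [0.4132, 0.0315, 0.2797]
tool_rot: [0.88, 0.476, 0.0, -0.0]
ft_force: [1.0, -0.3, -0.8]
grip_width: 0.0249
clock: 20.35
eef_pos: [0.4167, 0.0426, 0.2795]
tool_rot: [0.889, 0.458, -0.0, 0.0]
ft_force: [0.1, -0.6, -1.5]
grip_width: 0.0254
shift [ 0.1 -7.4  1.5] turn 0.03 cur xang 54.55 j6 2.29 F [ 0.15 -0.65 -1.5 ] pos [0.4167 0.0426 0.2795] t 20.35
```

View pics/s13c.png

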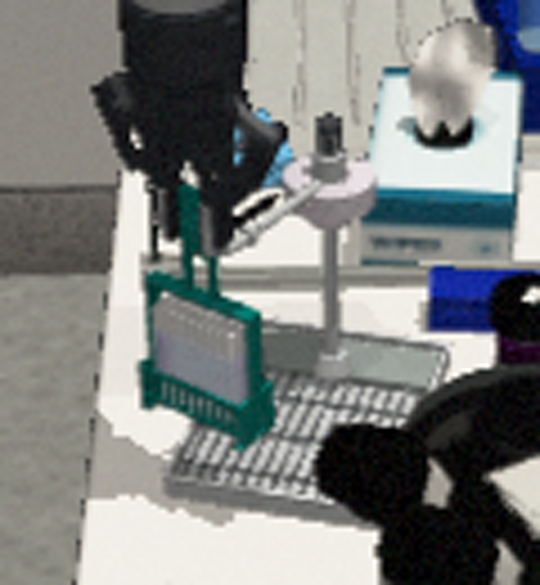

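View pics/t13c.png

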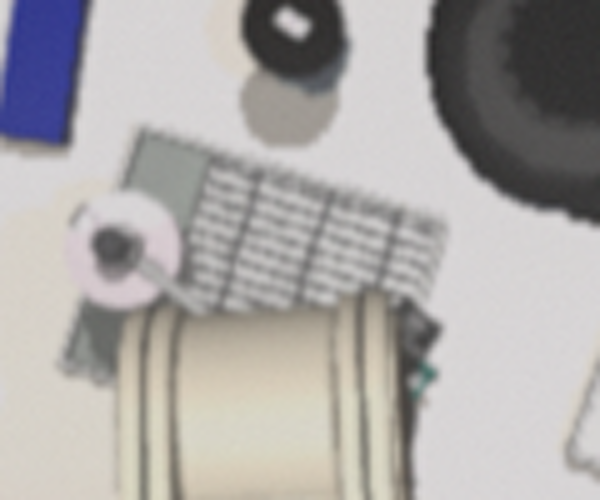

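```bash
python3 -m inch '[-1,0,-3.7,0.6,0, -1,0,-7.4,1.2,0, -1,0,-7.4,1.2,0, -1,0,-7.4,1.2,0]'; python3 -c "
from h import *
goto(.4108,.0470,.278,54.4)
a=snap('scene','pics/s14.png')[150:220,225:290]; cv2.imwrite('pics/s14c.png',cv2.resize(a,None,fx=8.5,fy=8.5,interpolation=cv2.INTER_CUBIC))
o=sensors.get_obs()['eef_pos']; zb=o[2]-.2106; u=np.array([-.5821,-.8131]);n=np.array([.8131,-.5821])
pr=lambda p:((proj('scene',p)+.5-[225,150])*8.5).round(0)
for y in(-8,8):
  for h in(.099,.126): print('eye',y,h,pr(np.r_[o[:2]+n*y/1000,zb+h]))
print('hook tip top',pr([.501-.125*.5821,.173-.125*.8131,.191]),'seat',pr([.4399,.0876,.176]))
"
```

```text
clock: 20.85
eef_pos: [0.4107, 0.0468, 0.2781]
tool_rot: [0.889, 0.458, 0.0, 0.0]
ft_force: [-0.4, -0.3, -1.4]
grip_width: 0.0252
shift [ 0.2 -0.   0.1] turn 0.02 cur xang 54.51 j6 2.3 F [-0.37 -0.32 -1.36] pos [0.4107 0.0468 0.2781] t 20.85
eye -8 0.099 [129. 294.]
eye -8 0.126 [125. 226.]
eye 8 0.099 [166. 308.]
eye 8 0.126 [162. 240.]
hook tip top [197. 200.] seat [234. 212.]
```

View pics/s14c.png

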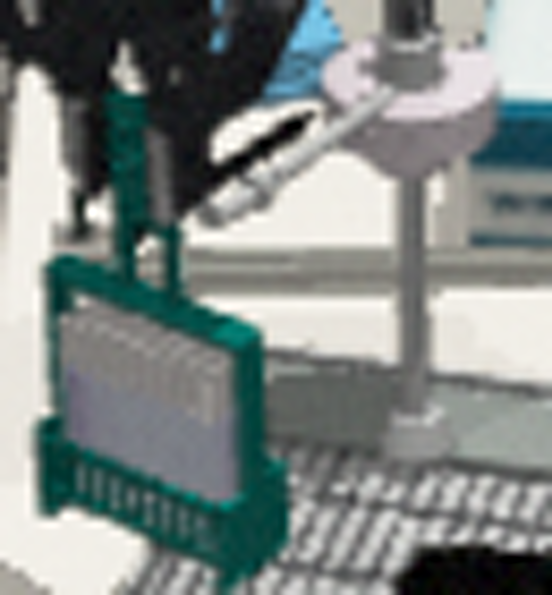

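The eye (between the legs at about (149,255)) lines up with the extended rod line, which runs through the shoulder at (262,190) and the tip at (205,212). I'll slide in along the arm.

```bash
python3 -m inch '[-1,5,0,0,0, -1,10,0,0,0, -1,15,0,0,0, -1,19,0,0,0, -1,19,0,0,0]'; python3 -m inch '[-1,3,0,0,0, -1,6,0,0,0, -1,9,0,0,0, -1,9,0,0,0]'; python3 -c "
from h import *
a=snap('scene','pics/s15.png')[150:220,225:290]; cv2.imwrite('pics/s15c.png',cv2.resize(a,None,fx=8.5,fy=8.5,interpolation=cv2.INTER_CUBIC))"
```

```text
clock: 21.4
eef_pos: [0.4223, 0.0628, 0.278]
tool_rot: [0.889, 0.458, 0.0, -0.0]
ft_force: [-0.1, 0.4, -1.4]
grip_width: 0.0253
clock: 21.8
eef_pos: [0.4274, 0.0699, 0.2781]
tool_rot: [0.889, 0.458, 0.0, 0.0]
ft_force: [-0.3, 0.9, -1.6]
grip_width: 0.025
```

View pics/s15c.png

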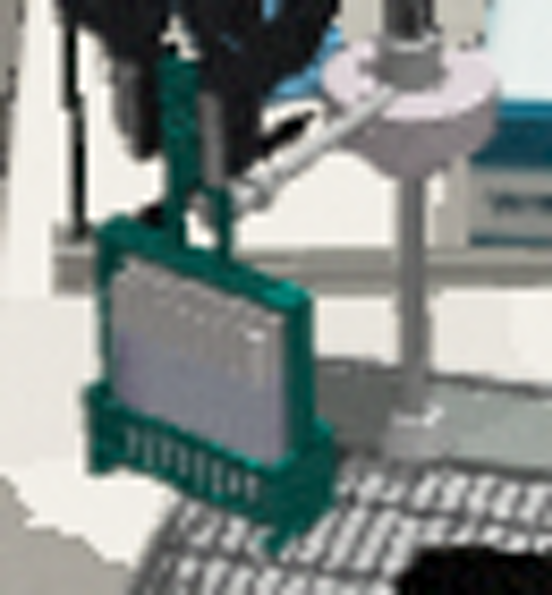

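The tip now shows inside the eye at (203,205), with no force. I'll continue to the seat.

```bash
python3 -m inch '[-1,3,0,0,0, -1,6,0,0,0, -1,9,0,0,0, -1,11,0,0,0, -1,11,0,0,0]'; python3 -m inch '[-1,3,0,0,0, -1,6,0,0,0, -1,9,0,0,0, -1,11,0,0,0, -1,11,0,0,0]'; python3 -c "
from h import *
goto(.4399,.0876,.2604,54.4)
a=snap('scene','pics/s16.png')[140:220,225:300]; cv2.imwrite('pics/s16c.png',cv2.resize(a,None,fx=7.5,fy=7.5,interpolation=cv2.INTER_CUBIC))"
```

```text
clock: 22.35
eef_pos: [0.4337, 0.0788, 0.2781]
tool_rot: [0.889, 0.458, 0.0, 0.0]
ft_force: [0.4, 0.3, -1.1]
grip_width: 0.0249
clock: 22.85
eef_pos: [0.4401, 0.0878, 0.2781]
tool_rot: [0.889, 0.458, 0.0, 0.0]
ft_force: [0.5, 0.0, -2.1]
grip_width: 0.025
shift [-0.3 -0.1 17.7] turn 0.02 cur xang 54.53 j6 2.39 F [ 0.52  0.03 -2.14] pos [0.4401 0.0878 0.2781] t 22.85
```

View pics/s16c.png

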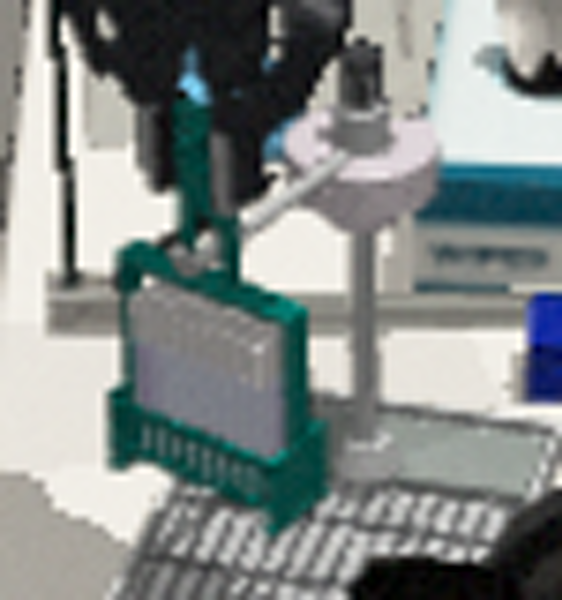

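The hook passes through the eye, with its tip at (195,255) in front of the strap. I'll lower gently.

```bash
python3 -m inch '[-1,0,0,2,0, -1,0,0,4,0, -1,0,0,6,0, -1,0,0,8,0, -1,0,0,8,0]'; python3 -m inch '[-1,0,0,1.5,0, -1,0,0,3,0, -1,0,0,4,0, -1,0,0,4,0]';  python3 -c "
from h import *
goto(.4399,.0876,.2604,54.4)"
```

```text
clock: 23.4
eef_pos: [0.4396, 0.0875, 0.2697]
tool_rot: [0.889, 0.458, -0.0, -0.0]
ft_force: [-1.2, -0.4, -1.4]
grip_width: 0.025
clock: 23.8
eef_pos: [0.4398, 0.0875, 0.2659]
tool_rot: [0.889, 0.458, -0.0, -0.0]
ft_force: [-0.7, 0.9, -1.3]
grip_width: 0.0251
shift [0.1 0.1 5.5] turn 0.02 cur xang 54.51 j6 2.39 F [-0.7   0.88 -1.26] pos [0.4398 0.0875 0.2659] t 23.8
```

```bash
python3 -m inch '[-1,0,0,1,0, -1,0,0,2,0, -1,0,0,2,0]'; python3 -m inch '[-1,0,0,1,0, -1,0,0,1,0]'
```

```text
clock: 24.1
eef_pos: [0.4398, 0.0875, 0.264]
tool_rot: [0.889, 0.458, -0.0, -0.0]
ft_force: [-0.6, -0.8, -1.6]
grip_width: 0.0253
clock: 24.3
eef_pos: [0.4398, 0.0875, 0.263]
tool_rot: [0.889, 0.458, -0.0, -0.0]
ft_force: [0.2, 0.1, -2.2]
grip_width: 0.0251
```

```bash
python3 -m inch '[-1,0,0,0.6,0, -1,0,0,0.6,0]'
```

```text
clock: 24.5
eef_pos: [0.4399, 0.0875, 0.2624]
tool_rot: [0.889, 0.458, -0.0, -0.0]
ft_force: [-0.2, -0.0, -1.6]
grip_width: 0.0253
```

```bash
python3 -m inch '[-1,0,0,0.6,0, -1,0,0,0.6,0]'
```

```text
clock: 24.7
eef_pos: [0.4398, 0.0876, 0.2618]
tool_rot: [0.889, 0.458, -0.0, -0.0]
ft_force: [-0.4, 0.5, -1.8]
grip_width: 0.0248
```

```bash
python3 -m inch '[-1,0,0,0.6,0, -1,0,0,0.6,0]'
```

```text
clock: 24.9
eef_pos: [0.4398, 0.0875, 0.2612]
tool_rot: [0.889, 0.458, -0.0, -0.0]
ft_force: [0.4, 0.1, -1.8]
grip_width: 0.0252
```

```bash
python3 -m inch '[-1,0,0,0.6,0, -1,0,0,0.6,0]'
```

```text
clock: 25.1
eef_pos: [0.4399, 0.0875, 0.2607]
tool_rot: [0.889, 0.458, -0.0, -0.0]
ft_force: [-0.2, 0.8, -0.9]
grip_width: 0.0252
```

```bash
python3 -m inch '[-1,0,0,0.6,0, -1,0,0,0.6,0]'
```

```text
clock: 25.3
eef_pos: [0.4399, 0.0876, 0.2602]
tool_rot: [0.889, 0.458, 0.0, 0.0]
ft_force: [-1.2, -0.1, 0.3]
grip_width: 0.0252
```

```bash
python3 -m inch '[-1,0,0,0.6,0, -1,0,0,0.6,0]'
```

```text
clock: 25.5
eef_pos: [0.4399, 0.0875, 0.2598]
tool_rot: [0.889, 0.458, 0.0, 0.0]
ft_force: [-0.4, -1.0, 1.4]
grip_width: 0.0252
```

```bash
python3 -m inch '[-1,0,0,0.6,0, -1,0,0,0.6,0]'; python3 -c "
from h import *
a=snap('scene','pics/s17.png')[140:220,225:300]; cv2.imwrite('pics/s17c.png',cv2.resize(a,None,fx=7.5,fy=7.5,interpolation=cv2.INTER_CUBIC))"
```

```text
clock: 25.7
eef_pos: [0.44, 0.0875, 0.2592]
tool_rot: [0.889, 0.458, 0.0, 0.0]
ft_force: [-1.8, 0.2, 2.5]
grip_width: 0.0252
```

View pics/s17c.png

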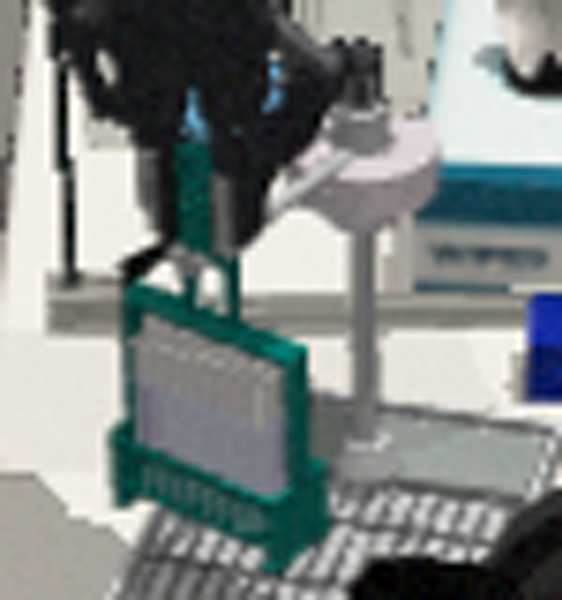

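The load transferred at TCP z≈0.2607, just as predicted for a seated rack. I'll relax slightly and let go.

```bash
python3 -m inch '[-1,0,0,-0.8,0, -1,0,0,-0.8,0]'; python3 -m inch '[-0.3,0,0,-0.8,0, 0,0,0,-0.8,0, 0.2,0,0,-0.8,0, 0.4,0,0,-0.8,0, 0.4,0,0,-0.8,0, 0.4,0,0,-0.8,0]'; python3 -c "
from h import *
goto(.44,.0875,.36,54.4)
a=snap('scene','pics/s18.png')[140:220,225:300]; cv2.imwrite('pics/s18c.png',cv2.resize(a,None,fx=7.5,fy=7.5,interpolation=cv2.INTER_CUBIC))"
```

```text
clock: 25.95
eef_pos: [0.4399, 0.0876, 0.2597]
tool_rot: [0.889, 0.458, 0.0, 0.0]
ft_force: [-0.5, 0.2, 2.8]
grip_width: 0.0248
clock: 26.55
eef_pos: [0.4399, 0.0876, 0.2605]
tool_rot: [0.889, 0.458, -0.0, -0.0]
ft_force: [0.2, -1.4, 0.4]
grip_width: 0.0599
shift [  0.    0.1 -99.5] turn 0.02 cur xang 54.51 j6 2.39 F [ 0.19 -1.38  0.43] pos [0.4399 0.0876 0.2605] t 26.55
```

View pics/s18c.png

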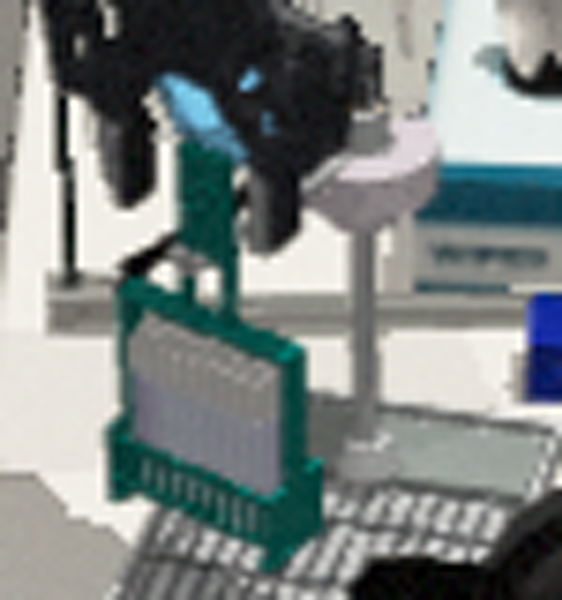

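```bash
python3 -m inch '[0.4,0,0,-10,0, 0.4,0,0,-30,0, 0.4,0,0,-60,0, 0.4,0,0,-95,0, 0.4,0,0,-130,0, 0.4,0,0,-130,0]'; python3 -m inch '[0.4,-30,30,0,0, 0.4,-60,60,0,0, 0.4,-90,90,0,0, 0.4,-120,110,0,0, 0.4,-120,110,0,0, 0.4,-120,110,0,0, 0.4,-120,110,0,0, 0.4,-120,110,0,0]'; python3 -c "
from h import *
goto(.44,.0875,.36,54.4)
a=snap('scene','pics/s19.png')[130:230,220:320]; cv2.imwrite('pics/s19c.png',cv2.resize(a,None,fx=6,fy=6,interpolation=cv2.INTER_CUBIC))
a=snap('top','pics/t19.png')[130:290,150:350]; cv2.imwrite('pics/t19c.png',cv2.resize(a,None,fx=4,fy=3.75,interpolation=cv2.INTER_CUBIC))"
```

```text
clock: 27.2
eef_pos: [0.4415, 0.0879, 0.3963]
tool_rot: [0.889, 0.458, 0.005, 0.001]
ft_force: [0.6, 0.4, 1.1]
grip_width: 0.0599
clock: 28.0
eef_pos: [0.4597, -0.073, 0.3906]
tool_rot: [0.889, 0.459, 0.0, -0.0]
ft_force: [-0.3, -0.7, 0.1]
grip_width: 0.0596
shift [ 119.4 -109.    30.6] turn 0.04 cur xang 54.61 j6 2.03 F [-0.3  -0.71  0.07] pos [ 0.4597 -0.073   0.3906] t 28.0
```

View pics/s19c.png

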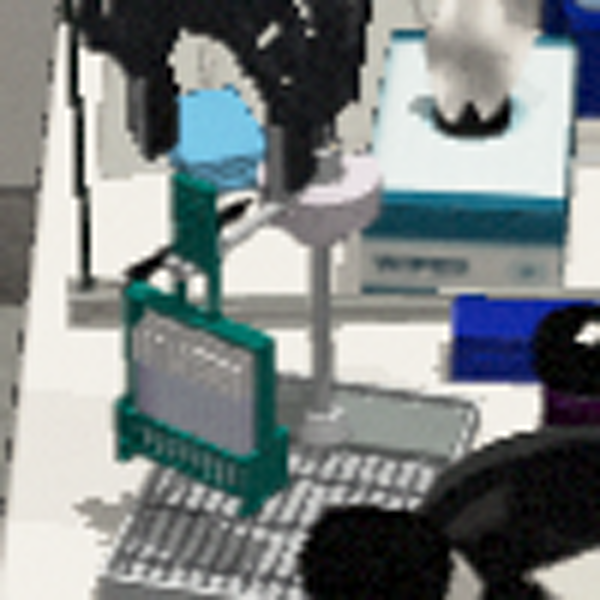

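View pics/t19c.png

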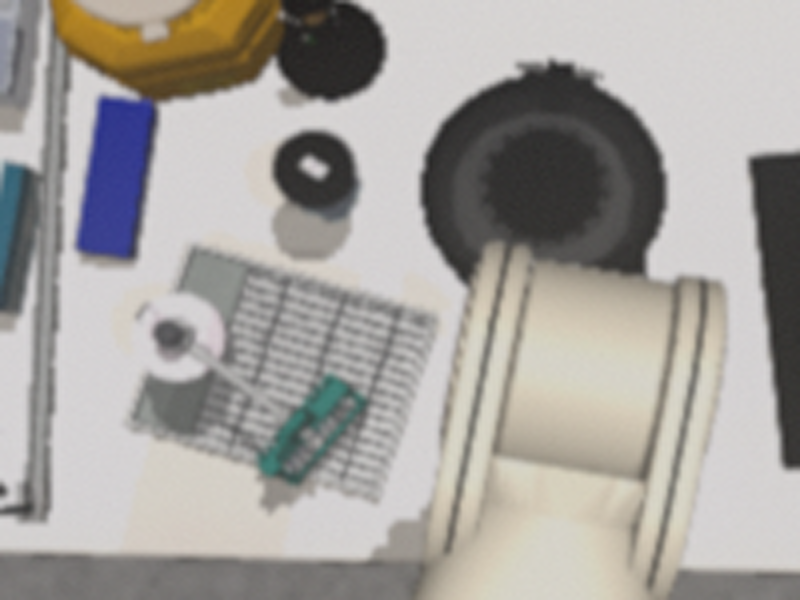

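The rack hangs on the hook and the bystanders are where they were. I'll wait for it to settle and check that it's at rest.

```bash
for i in 1 2 3; do python3 -m inch '[0.4,0,0,0,0,0.4,0,0,0,0,0.4,0,0,0,0,0.4,0,0,0,0,0.4,0,0,0,0,0.4,0,0,0,0,0.4,0,0,0,0,0.4,0,0,0,0]'|head -1; done; python3 -c "
from h import *
def m(b,r):
  h=cv2.cvtColor(b,cv2.COLOR_BGR2HSV);k=cv2.inRange(h,(75,80,40),(95,255,255));k2=np.zeros_like(k);k2[r]=k[r];ys,xs=np.where(k2);return xs.mean().round(2),ys.mean().round(2),len(xs)
for i in range(3):
  s=snap('scene','pics/f%d.png'%i);t=snap('top','pics/ft%d.png'%i)
  print(m(s,np.s_[150:225,235:272]),m(t,np.s_[225:262,210:245]))
a=s[140:220,230:290]; cv2.imwrite('pics/f.png',cv2.resize(a,None,fx=7.5,fy=7.5,interpolation=cv2.INTER_CUBIC))
print(sensors.get_obs()['clock'])"
```

```text
clock: 28.9
clock: 29.7
clock: 30.5
(np.float64(254.05), np.float64(190.35), 501) (np.float64(225.99), np.float64(241.67), 129)
(np.float64(254.06), np.float64(190.38), 496) (np.float64(225.8), np.float64(241.98), 133)
(np.float64(254.05), np.float64(190.37), 496) (np.float64(225.86), np.float64(241.89), 132)
30.8
```

View pics/f.png

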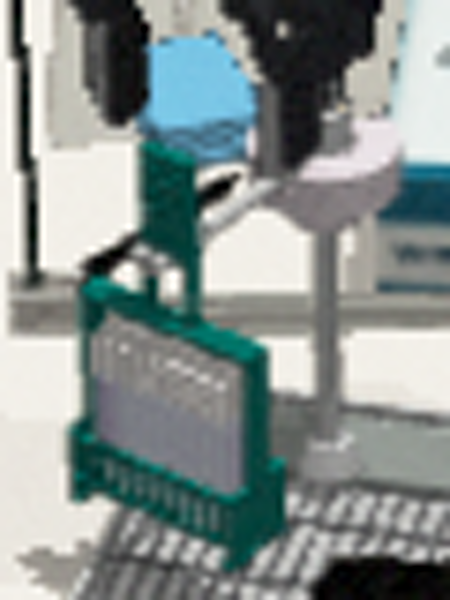

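```bash
python3 -c "
from workcell import order
print(order.job_done())"
```

```text
the job is handed in; nothing more can be done
None
```

I turned the swivel arm into the collar's slot, hung the rack on the hook and let go, then handed the job in at about 31 s. No verdict was reported.

**Swivel arm:** I pushed it clockwise with shut fingertips at 3–6 N. It stopped firmly at about −125° (world heading), with about 6.7 N at the end of the push, and I backed off there. The arm dropped into the slot with the rack still in its dish.

**Rack:** I gripped it by the tab, carried it upright, slid its eye over the hook along the arm and lowered it. The highest wrist reading while lowering was about 2.8 N upward, roughly 4.5 N on the hook.

**Last checks:**
- **At rest:** the rack's outline stayed within 0.3 px over three frames. It hangs upright between the shoulder and the tip, clear of the tray.
- **Arm down in the slot:** the hook took the rack's weight with the gripper at z ≈ 0.2607 m, against 0.2604 m predicted for a seat height of 176 mm.
- **Bystanders:** the jar and slide box look unmoved in the final top view. The rinse bottle was outside the final crops, so I didn't recheck it, but the robot never went near it.
- **Robot:** the gripper is clear of everything.

**Weak evidence:** during the push, the first images of the hook tip's height were ambiguous. I confirmed the drop only after backing off, from the shoulder's height, the lower hub and the filled slot. The estimates of the rod's direction also differed by about 1–2°.

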